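# Put the hole saws back on their rack in order of size

## Robot

A 7-joint arm with a two-finger parallel gripper is mounted at the origin on the work surface. World frame = base frame: x ahead of the robot, y to its left, z up, the work surface at z = 0. Lengths are in mm, angles in rad, forces in N, time in s.
With the tool pointing down it reaches from about 425 to 875 mm from the base axis. Payload 8.4 kg.
Tool frame: the origin (TCP) lies between the finger pads; the fingertips stand 22 mm ahead of it and the grasp point (between the pads) lies 3 mm ahead of it; y points along the fingers, x is the direction in which the jaws open and shut, and the axes are right-handed (so a half turn about y gives the same grasp; the last joint's range is limited). The gripper opens to 87 mm and grips with 3 to 60 N. Pads are 19 mm wide; open, the fingers measure 117 mm over their backs; the gripper's body (75 mm by 190 mm) begins 51 mm behind the grasp point.
Start: joints at [-1.303, 0.333, 0.04, 1.465, -0.013, 1.343, -0.059], TCP at [233.109, 606.733, 244.546] pointing down, gripper open.
Joint ranges: [-2.58, 2.58], [-0.38, 2.09], [-1.3, 1.39], [0.25, 2.4], [-1.5, 4.64], [0.08, 2.09], [-2.65, 2.65]. Speed limits (rad/s): [2.22, 2.22, 2.79, 2.79, 3.14, 3.14, 3.14].

## Interface

Orientations are given as [roll, pitch, yaw] about the fixed x, y, z axes, in that order (R = Rz(yaw) Ry(pitch) Rx(roll)).
In Python, from cell import readout, cams, env gives the robot as it stands.
- The arm moves only by the shell command python3 -m creep 'ROWS' [FORCE]. ROWS is JSON, a list of rows, each an object of numbers: "gripper": the opening in per cent of the stroke, from 0 (shut) to 100 (fully open); "tx", "ty", "tz": the shift along the tool's x, y, z in cm; "spin": the turn about the tool's y in rad. A call has 1 to 10 rows; each row is the pose to reach, as a shift and turn from the pose measured when the call began, along the tool's axes at that moment; what a row does not reach only later rows make up. A row lasts 1/10 s, in which the tool goes at most 50 mm and 8.59 degrees, less where a joint would pass 70% of its speed; a pose out of reach is approached as far as the arm can. A call with a gripper value outside its range is refused whole. The fingers move at their own pace and stop on an object; FORCE is the grip in N (left out, the last holds). Time passes only in rows, so rows that repeat a pose let the fingers close. It gives the time, the measured TCP pose, the force and the opening at its end, in the units of the state.
- readout.sense(): the state, without advancing time (a new reading comes with each control period).
- cams.capture(name): name is "scene" or "top" or "wrist"; returns a dict with "img" (400x640x3 uint8, blue, green, red), "mtx" (3x3 intrinsics, pixels), "rvec" (rotation vector, rad) and "tvec" (3), from world to camera coordinates, as OpenCV has them. Camera axes: x right, y down, z forward; pixel columns grow to the right and rows downward; lengths in mm; the calibration is good to about 2 mm. A picture is of the moment at which its call begins. There is no depth.
- env.hand_in(): hands the job in, once; it reports no verdict.
The state is a dict: "clock": time; "joints": joint angles; "qvel": joint speeds; "tau": joint torques, N m; "position": TCP position; "tcp_rot": TCP orientation; "ft_force": force on the tool from outside, world axes, zero at the start; "wrist_torque": the same for the moment, N m; "grip_width": opening from 0.0 (shut) to 1.0 (fully open).
Only numpy, scipy, OpenCV 4.12 (cv2) and the standard library are available. Lean on these libraries where they do the work, as an engineer would, in place of code of your own. Each camera call takes 0.05 s, during which the arm holds its last target.

## Task

Put the four hole saws back on the wooden rack, one over each pin and centred on it, teeth down and flat on the wood, in order of size: the smallest on the pin beside the arbor, the largest on the pin beside the paste tin. Set them down rather than dropping them, and leave the arbor and the tin where they are.

Things in the scene. Friction and masses are not known exactly. Their poses are not given: they have to be found in the camera images.
- saw_30: hole saw of 30 mm outside diameter, the smallest: a teal-painted steel cup standing teeth down (bare steel teeth at the bottom), flat cap on top with a 16 mm hole in its middle, 44 mm tall, wall 3 mm (inside 24 mm wide and 39 mm deep, open below). Loose. Origin: centre of the toothed rim, on the surface it stands on; z up to the cap; round, so yaw is free.
- saw_40: hole saw of 40 mm outside diameter, the second smallest: a teal-painted steel cup standing teeth down (bare steel teeth at the bottom), flat cap on top with a 16 mm hole in its middle, 44 mm tall, wall 3 mm (inside 34 mm wide and 39 mm deep, open below). Loose. Origin: centre of the toothed rim, on the surface it stands on; z up to the cap; round, so yaw is free.
- saw_50: hole saw of 50 mm outside diameter, the second largest: a teal-painted steel cup standing teeth down (bare steel teeth at the bottom), flat cap on top with a 16 mm hole in its middle, 44 mm tall, wall 3 mm (inside 44 mm wide and 39 mm deep, open below). Loose. Origin: centre of the toothed rim, on the surface it stands on; z up to the cap; round, so yaw is free.
- saw_60: hole saw of 60 mm outside diameter, the largest: a teal-painted steel cup standing teeth down (bare steel teeth at the bottom), flat cap on top with a 16 mm hole in its middle, 44 mm tall, wall 3 mm (inside 54 mm wide and 39 mm deep, open below). Loose. Origin: centre of the toothed rim, on the surface it stands on; z up to the cap; round, so yaw is free.
- pin_a: first pin of the row: fixed upright steel pin, 8 mm wide, 18 mm tall, a flush bright 20 mm washer round its foot, on the wooden rack. Origin: centre of its foot, on the rack's flat top, 25 mm above the bench. x axis across the rack, y axis along the row, towards pin_a. Rack: fixed plank 460 mm long (y), 110 mm deep (x), four pins 80 mm apart down its middle; 8 mm high battens wall off a bay at each end.
- pin_b: second pin, next to pin_a: fixed upright steel pin, 8 mm wide, 18 mm tall, a flush bright 20 mm washer round its foot, on the wooden rack. Origin: centre of its foot, on the rack's flat top, 25 mm above the bench. x axis across the rack, y axis along the row, towards pin_a. Rack: fixed plank 460 mm long (y), 110 mm deep (x), four pins 80 mm apart down its middle; 8 mm high battens wall off a bay at each end.
- pin_c: third pin, next to pin_d: fixed upright steel pin, 8 mm wide, 18 mm tall, a flush bright 20 mm washer round its foot, on the wooden rack. Origin: centre of its foot, on the rack's flat top, 25 mm above the bench. x axis across the rack, y axis along the row, towards pin_a. Rack: fixed plank 460 mm long (y), 110 mm deep (x), four pins 80 mm apart down its middle; 8 mm high battens wall off a bay at each end.
- pin_d: last pin of the row, at the other end from pin_a: fixed upright steel pin, 8 mm wide, 18 mm tall, a flush bright 20 mm washer round its foot, on the wooden rack. Origin: centre of its foot, on the rack's flat top, 25 mm above the bench. x axis across the rack, y axis along the row, towards pin_a. Rack: fixed plank 460 mm long (y), 110 mm deep (x), four pins 80 mm apart down its middle; 8 mm high battens wall off a bay at each end.
- arbor: the arbor of the hole saws, which marks where the row begins: a steel mandrel 100 mm long lying across the rack in the bay at one of its two ends (76 mm beyond the end pin), grey 25 mm collar, brass-coloured thread, hexagon shank to one side and thin pilot drill to the other; up to 25 mm above the rack's top. Loose. Origin: on the rack's top under the back of the collar.
- tin: round yellow tin of cutting paste with an aluminium lid, 44 mm in diameter, 30 mm tall, standing in the bay at the other end of the rack (76 mm beyond the end pin). Loose. Origin: centre of its underside.
Mind the look-alikes: they are no part of the job. What is shaped like the saw_50 but orange is not meant. Leave any orange look-alike of the saw_30 alone.

How it is judged:
By the outcome, as a careful person would: the job done as asked, in the order asked, and still so for the second after the job is handed in, with the robot touching nothing.
It also fails if it takes over 120 s, if anything falls off the work surface, if the arm or the gripper's body presses on something with over 40 N, if the wrist force passes 120 N, or if a joint passes its speed limit or range.

## Working session

There is one attempt and no reset: what is moved stays moved. The work goes in short steps, Python scripts to look and compute and a shell command to move; the robot and the scene stay as the last step left them, time stands still between calls to the robot, and variables do not carry over. Pictures are saved under pics/ and viewed, and the job is handed in when it is done.

```bash
ls; mkdir -p pics; python3 - <<'E'
from cell import readout,cams,env
import cv2
print(readout.sense())
for n in ["scene","top","wrist"]:
    c=cams.capture(n); cv2.imwrite(f"pics/{n}0.png",c["img"]); print(n,c["mtx"].tolist(),c["rvec"],c["tvec"])
E
```

```text
pics
{'clock': 0.0, 'joints': array([-1.30321425,  0.33391587,  0.03988745,  1.46628328, -0.01341807,
        1.34329801, -0.05851523]), 'qvel': array([-0.00185672,  0.00017895, -0.0006406 , -0.00016434,  0.0002652 ,
       -0.00048179,  0.00147461]), 'tau': array([-2.84834696e-04, -6.56372952e+01,  1.33522980e+00, -4.03806746e+01,
       -5.97331929e-02,  4.50983166e-02,  1.70582139e-04]), 'position': array([232.96885941, 606.34455436, 243.65034429]), 'tcp_rot': array([-1.57089461,  0.00163533,  1.20396457]), 'ft_force': array([ 0.41047325, -0.18960661,  0.44826078]), 'wrist_torque': array([ 0.0040583 , -0.00975196, -0.02408918]), 'grip_width': 0.9989229292055877}
scene [[505.28947216427, 0.0, 322.7557194446752], [0.0, 505.28947216427, 199.1803226913244], [0.0, 0.0, 1.0]] [ 1.8715427   1.69265087 -0.67841815] [ -66.33181705 -351.22361073 1368.04305938]
top [[420.2011810628487, 0.0, 312.9265594833141], [0.0, 420.2011810628487, 198.21054418295057], [0.0, 0.0, 1.0]] [ 2.16029599 -2.21669523  0.07123358] [  6.95164059 513.04662442 875.28513752]
wrist [[339.69255269992544, 0.0, 321.1384443935734], [0.0, 339.69255269992544, 197.16692847502057], [0.0, 0.0, 1.0]] [-2.39333166 -1.64473078 -0.22631364] [-649.60234204  -32.9911983   390.97435478]
```

View pics/scene0.png

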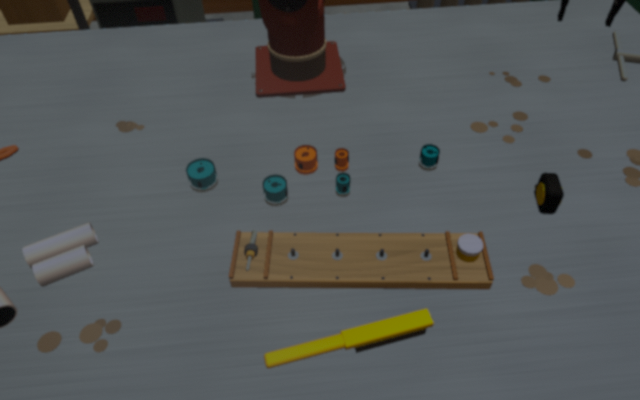

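View pics/top0.png

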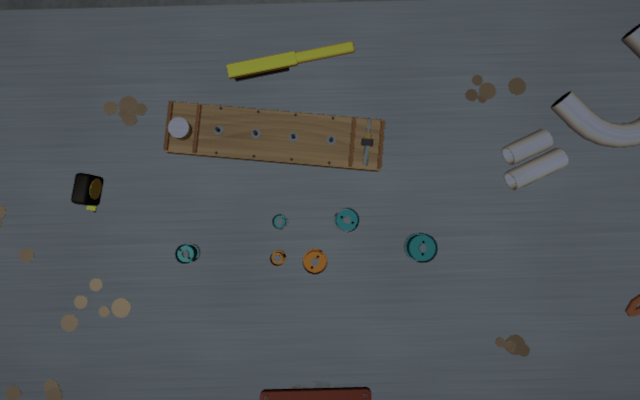

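View pics/wrist0.png

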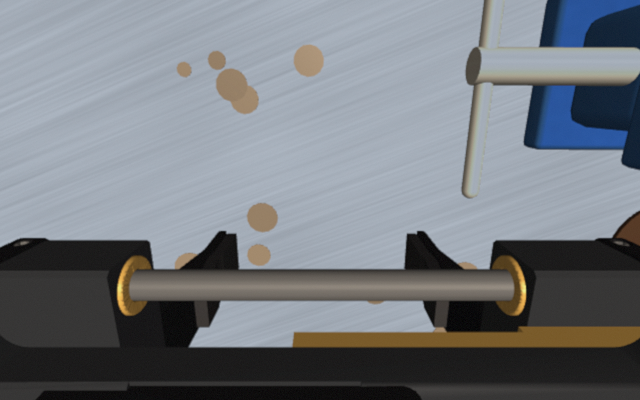

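```bash
cat > h.py <<'E'
from cell import readout,cams,env
import cv2,numpy as np
def cap(n,f=None):
    c=cams.capture(n)
    if f: cv2.imwrite(f"pics/{f}.png",c["img"])
    return c
def proj(c,p): return cv2.projectPoints(np.array(p,float).reshape(-1,3),c["rvec"],c["tvec"],c["mtx"],None)[0].reshape(-1,2)
def back(c,uv,z):
    R=cv2.Rodrigues(c["rvec"])[0]; t=np.array(c["tvec"]).ravel()
    d=R.T@np.linalg.inv(c["mtx"])@np.array([uv[0],uv[1],1.]); o=-R.T@t
    return o+d*(z-o[2])/d[2]
E
python3 - <<'E'
from h import *
c=cap("top"); s=cap("scene")
for n,k in(("top",c),("scene",s)):
    print(n,proj(k,[[0,0,0],[233,607,0],[233,607,244],[500,0,0]]).round().tolist(), (-cv2.Rodrigues(k["rvec"])[0].T@k["tvec"].ravel()).round())
for uv in [(347,220),(422,248),(280,221),(186,254),(315,261),(278,258)]: print(uv,back(c,uv,44).round())
for uv in [(218,130),(256,133),(293,137),(331,140)]: print(uv,back(c,uv,43).round(),back(c,uv,25).round())
im=c["img"]; cv2.imwrite("pics/crop1.png",cv2.resize(im[90:280,150:450],None,fx=2.66,fy=2.66,interpolation=cv2.INTER_CUBIC))
im=s["img"]; cv2.imwrite("pics/crop2.png",cv2.resize(im[130:300,170:500],None,fx=2.4,fy=2.4,interpolation=cv2.INTER_CUBIC))
E
```

```text
top [[316.0, 445.0], [27.0, 338.0], [-81.0, 381.0], [310.0, 205.0]] [455.  -5. 907.]
scene [[298.0, 69.0], [551.0, 106.0], [587.0, 11.0], [313.0, 207.0]] [1185.  -28.  771.]
(347, 220) [465. -75.  44.]
(422, 248) [ 404. -226.   44.]
(280, 221) [466.  62.  44.]
(186, 254) [404. 256.  44.]
(315, 261) [383.  -7.  44.]
(278, 258) [391.  68.  44.]
(218, 130) [659. 188.  43.] [663. 192.  25.]
(256, 133) [650. 109.  43.] [654. 111.  25.]
(293, 137) [640.  32.  43.] [644.  33.  25.]
(331, 140) [632. -47.  43.] [635. -48.  25.]
```

View pics/crop1.png

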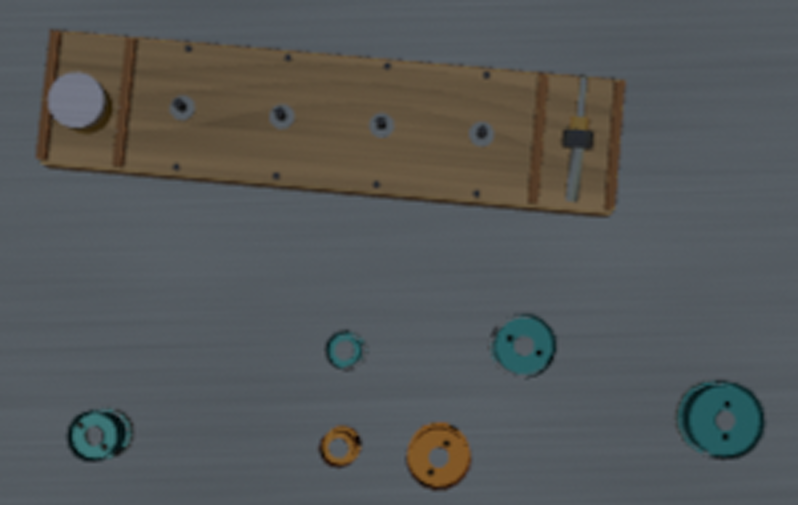

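View pics/crop2.png

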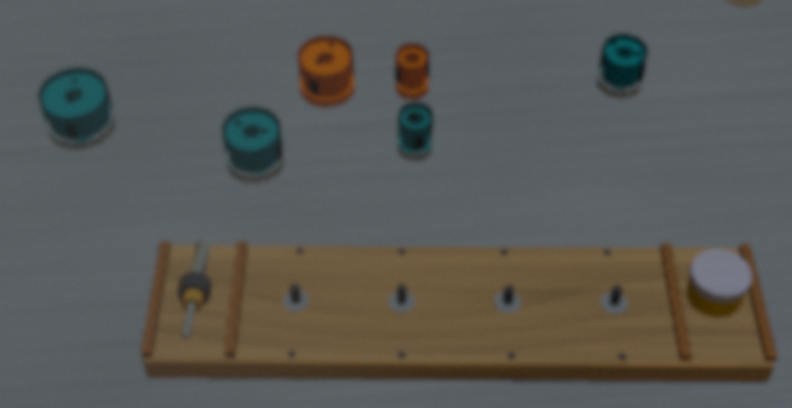

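```bash
cat >> h.py <<'E'
from scipy.spatial.transform import Rotation as Ro
def go(xyz,yaw=None):
    s=readout.sense(); R=Ro.from_euler('xyz',s["tcp_rot"]).as_matrix()
    d=R.T@(np.array(xyz)-s["position"])/10
    y0=np.arctan2(R[1,0],R[0,0])
    sp=0 if yaw is None else -((yaw-y0+np.pi)%(2*np.pi)-np.pi)
    print("t=%.2f"%s["clock"],"pos",s["position"].round(1),"rot",s["tcp_rot"].round(4),"J",s["joints"].round(2),"F",s["ft_force"].round(1),"g",round(s["grip_width"],3))
    print("tx,ty,tz cm",d.round(2),"spin",round(sp,3))
E
python3 -c "
from h import *
go([466,62,230],-.113)"
```

```text
t=0.25 pos [233.1 606.6 244.1] rot [-1.5708e+00  8.0000e-04  1.2039e+00] J [-1.3   0.33  0.04  1.47 -0.01  1.34 -0.06] F [ 0.1 -0.1 -0.6] g 1.002
tx,ty,tz cm [-42.48   1.45 -41.27] spin 1.317
```

```bash
python3 -m creep '[{"tx":-4,"tz":-4,"spin":0.13},{"tx":-8,"tz":-8,"spin":0.26},{"tx":-12,"tz":-12,"spin":0.39},{"tx":-16,"tz":-16,"spin":0.52},{"tx":-20,"tz":-20,"spin":0.65},{"tx":-24,"tz":-24,"spin":0.78},{"tx":-27,"tz":-27,"spin":0.9},{"tx":-30,"tz":-30,"spin":1.0},{"tx":-32,"tz":-32,"spin":1.1},{"tx":-32,"tz":-32,"spin":1.1}]'; python3 -c "
from h import *
go([466,62,230],-.113)"
```

```text
t=0.25 pos [233.1 606.6 244.1] rot [-1.5708e+00  8.0000e-04  1.2039e+00] J [-1.3   0.33  0.04  1.47 -0.01  1.34 -0.06] F [ 0.1 -0.1 -0.6] g 1.002
tx,ty,tz cm [-42.48   1.45 -41.27] spin 1.317$[0]: bad value
```

```bash
python3 -m creep '[{"gripper":100,"tx":-3,"ty":0,"tz":-3,"spin":0.13},{"gripper":100,"tx":-7,"ty":0,"tz":-7,"spin":0.26},{"gripper":100,"tx":-10,"ty":0,"tz":-10,"spin":0.39},{"gripper":100,"tx":-14,"ty":0,"tz":-14,"spin":0.52},{"gripper":100,"tx":-17,"ty":0,"tz":-17,"spin":0.65},{"gripper":100,"tx":-21,"ty":0,"tz":-21,"spin":0.78},{"gripper":100,"tx":-24,"ty":0,"tz":-24,"spin":0.9},{"gripper":100,"tx":-27,"ty":0,"tz":-27,"spin":1.0},{"gripper":100,"tx":-30,"ty":0,"tz":-30,"spin":1.1},{"gripper":100,"tx":-30,"ty":0,"tz":-30,"spin":1.1}]'; python3 -c "
from h import *
go([466,62,230],-.113)"
```

```text
clock: 1.25
position: [407.8, 213.5, 244.8]
tcp_rot: [-1.572, -0.001, 0.093]
ft_force: [-0.3, 0.5, 0.3]
grip_width: 1.002
t=1.25 pos [407.8 213.5 244.8] rot [-1.5717e+00 -6.0000e-04  9.2700e-02] J [-0.98 -0.08  0.38  1.92  0.03  1.29 -0.51] F [-0.3  0.5  0.3] g 1.002
tx,ty,tz cm [  4.39   1.49 -15.62] spin 0.206
```

```bash
python3 -m creep '[{"gripper":100,"tx":1,"ty":0.3,"tz":-3.5,"spin":0.06},{"gripper":100,"tx":2,"ty":0.7,"tz":-7,"spin":0.12},{"gripper":100,"tx":3,"ty":1,"tz":-10.5,"spin":0.18},{"gripper":100,"tx":4,"ty":1.3,"tz":-14,"spin":0.206},{"gripper":100,"tx":4.4,"ty":1.5,"tz":-15.6,"spin":0.206},{"gripper":100,"tx":4.4,"ty":1.5,"tz":-15.6,"spin":0.206},{"gripper":100,"tx":4.4,"ty":1.5,"tz":-15.6,"spin":0.206}]'; python3 -c "
from h import *
go([466,62,230],-.113)
c=cap('wrist','w1')
print(proj(c,[[466,62,44],[465,-75,44],[634,-48,25],[642,32,25]]).round())
cap('top','t1')"
```

```text
clock: 1.95
position: [465.9, 62.9, 229.9]
tcp_rot: [-1.571, -0.0, -0.113]
ft_force: [-0.3, 0.4, -0.1]
grip_width: 1.003
t=1.95 pos [465.9  62.9 229.9] rot [-1.5713e+00 -5.0000e-04 -1.1300e-01] J [-0.81 -0.06  0.57  1.93  0.03  1.26 -0.37] F [-0.3  0.4 -0.1] g 1.003
tx,ty,tz cm [ 0.02 -0.01 -0.09] spin -0.0
[[321. 181.]
 [335. 302.]
 [483. 256.]
 [492. 186.]]
```

View pics/w1.png

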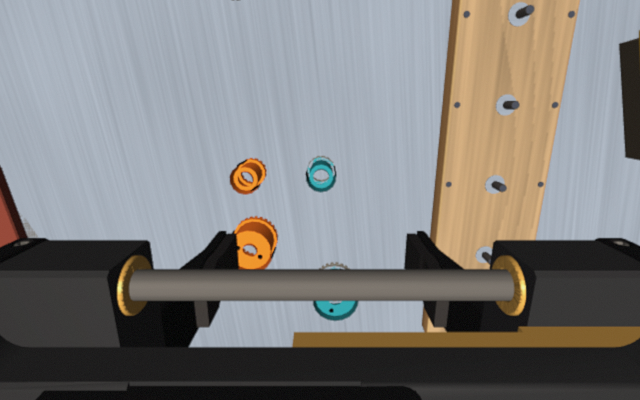

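View pics/t1.png

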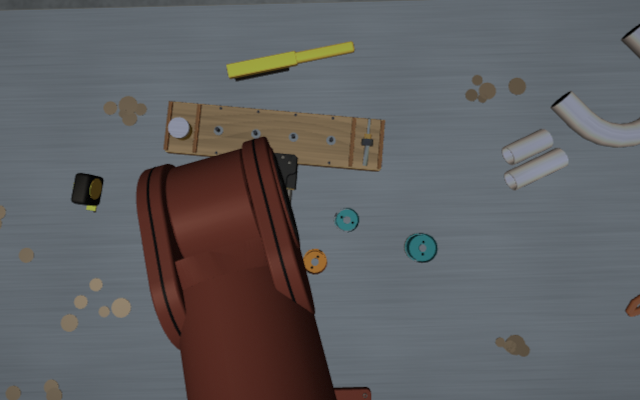

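```bash
python3 - <<'E'
from h import *
im=cv2.imread("pics/w1.png")
cv2.imwrite("pics/c3.png",cv2.resize(im[0:280,420:600],None,fx=2.1,fy=2.1,interpolation=cv2.INTER_CUBIC))
cv2.imwrite("pics/c4.png",cv2.resize(im[130:270,220:350],None,fx=4,fy=4,interpolation=cv2.INTER_CUBIC))
t=cv2.imread("pics/top0.png")
cv2.imwrite("pics/c5.png",cv2.resize(t[110:160,200:350],None,fx=5,fy=5,interpolation=cv2.INTER_CUBIC))
E
```

```text
(no output)
```

View pics/c3.png

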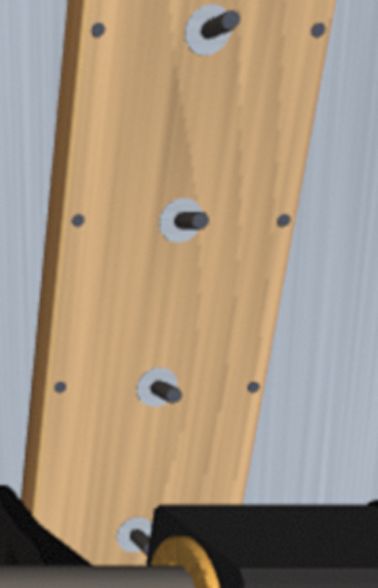

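View pics/c4.png

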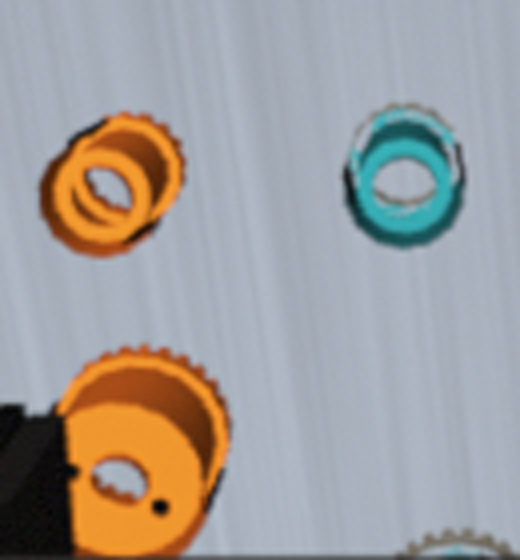

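View pics/c5.png

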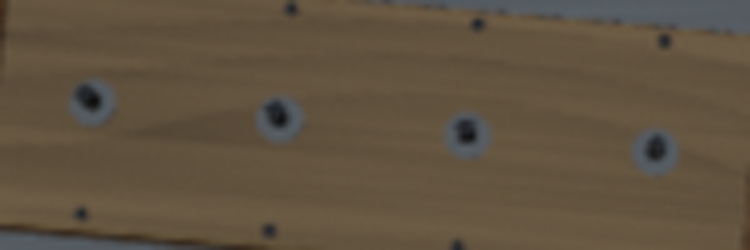

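```bash
python3 - <<'E'
from h import *
c=cap("wrist");t=cap("top")
for uv in [(519,13.8),(506.7,104.8),(494.8,183.8),(483.3,254.3)]: print(back(c,uv,25).round(1))
for uv in [(218.6,130.6),(256,133.8),(293.4,137.2),(331.2,140.4)]: print(back(t,uv,25).round(1))
print(back(c,(321.3,176.5),44),back(t,(279.3,221.2),44))
go([466,62,230])
E
```

```text
[662.7 194.2  25. ]
[654.5 114.2  25. ]
[645.2  35.1  25. ]
[634.8 -44.6  25. ]
[661.6 190.4  25. ]
[652.7 111.1  25. ]
[643.3  31.8  25. ]
[634.4 -48.2  25. ]
[466.38790529  67.20240015  44.        ] [465.8453716   63.89117713  44.        ]
t=2.15 pos [465.9  63.4 230. ] rot [-1.5713e+00 -7.0000e-04 -1.1130e-01] J [-0.81 -0.06  0.57  1.93  0.03  1.26 -0.37] F [-0.2 -0.4 -0.1] g 1.0
tx,ty,tz cm [ 0.03  0.   -0.14] spin 0
```

```bash
python3 - <<'E'
from h import *
im=cv2.imread("pics/scene0.png")
cv2.imwrite("pics/c6.png",cv2.resize(im[235:275,280:440],None,fx=5,fy=5,interpolation=cv2.INTER_CUBIC))
cv2.imwrite("pics/c7.png",cv2.resize(im[135:210,180:350],None,fx=4.6,fy=4.6,interpolation=cv2.INTER_CUBIC))
E
```

```text
(no output)
```

View pics/c6.png

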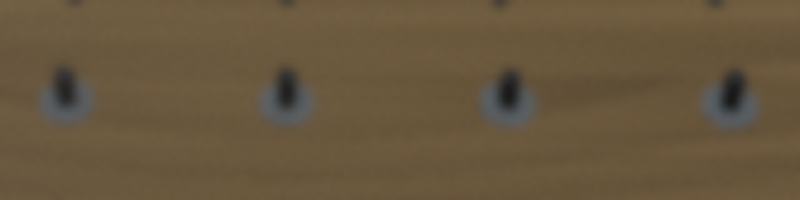

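View pics/c7.png

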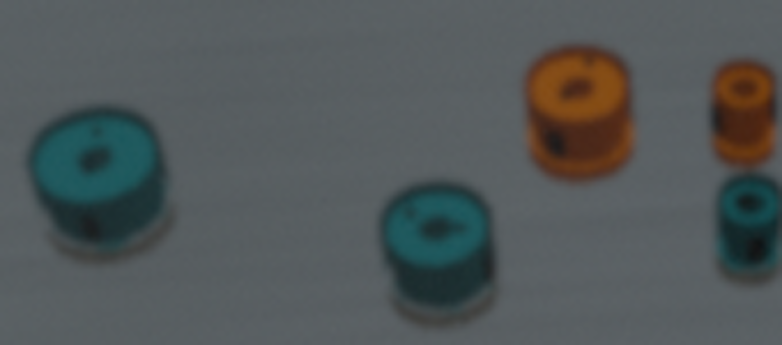

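```bash
python3 - <<'E'
from h import *
s=cap("scene","s2");t=cap("top")
for uv in [(67,102),(287,102),(508,103),(730,105)]: print(back(s,(uv[0]/5+280,uv[1]/5+235),25).round(1))
for a,b in [((342.6,179.1),(279.3,221.2)),((275,184.3),(347,220.1)),((200.9,169.3),(422.9,247.9)),((429.7,150.5),(185.7,253.9))]: print(back(s,a,44).round(1),back(t,b,44).round(1))
E
```

```text
[636.  -45.6  25. ]
[644.6  34.   25. ]
[653.6 113.5  25. ]
[663.  192.9  25. ]
[471.   64.1  44. ] [465.8  63.9  44. ]
[470.3 -72.6  44. ] [464.5 -74.9  44. ]
[ 409.6 -224.7   44. ] [ 403.9 -228.    44. ]
[406.8 258.1  44. ] [404.2 256.2  44. ]
```

View pics/s2.png

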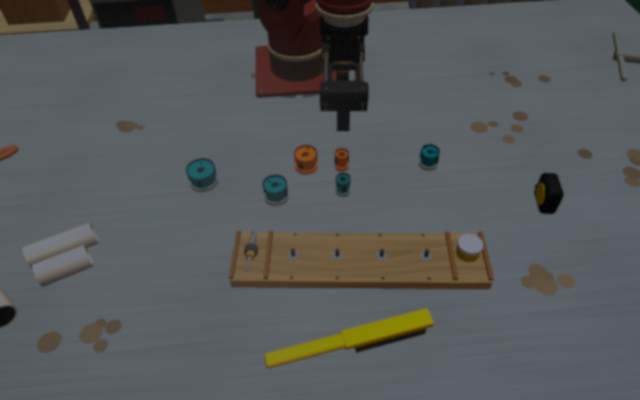

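```bash
python3 -m creep '[{"gripper":58,"tx":0,"ty":3,"tz":0.2,"spin":0},{"gripper":58,"tx":0,"ty":6,"tz":0.2,"spin":0},{"gripper":58,"tx":0,"ty":9,"tz":0.2,"spin":0},{"gripper":58,"tx":0,"ty":11,"tz":0.2,"spin":0},{"gripper":58,"tx":0,"ty":12,"tz":0.2,"spin":0},{"gripper":58,"tx":0,"ty":12,"tz":0.2,"spin":0}]' 25; python3 -c "
from h import *
go([466.4,65.3,34],-.113)
c=cap('wrist','w2')
print(proj(c,[[466.4,65.3,44]]))"
```

```text
clock: 2.85
position: [465.6, 65.0, 109.2]
tcp_rot: [-1.573, 0.001, -0.111]
ft_force: [-0.7, -0.4, -0.5]
grip_width: 0.599
t=2.85 pos [465.6  65.  109.2] rot [-1.5726e+00  9.0000e-04 -1.1140e-01] J [-0.79  0.09  0.59  2.07 -0.06  1.   -0.28] F [-0.7 -0.4 -0.5] g 0.599
tx,ty,tz cm [0.08 7.52 0.05] spin 0.002
[[322.58070267 221.88173377]]
```

View pics/w2.png

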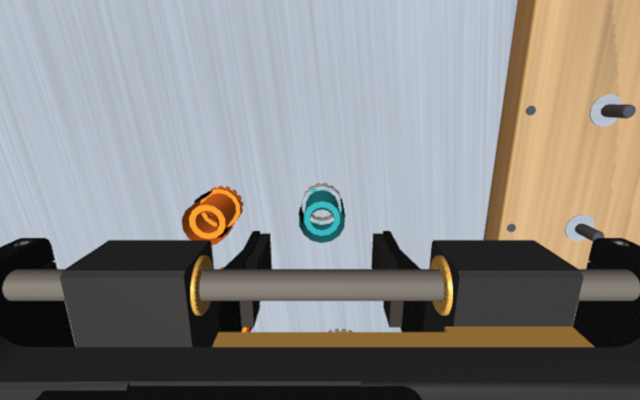

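```bash
python3 - <<'E'
from h import *
c=cap("wrist");im=c["img"]
cv2.imwrite("pics/c8.png",cv2.resize(im[170:260,170:370],None,fx=4,fy=4,interpolation=cv2.INTER_CUBIC))
for z in (44,):print(back(c,(322,214),44))
print(readout.sense()["position"], proj(c,[[466,65,44],[466,67,44]]))
E
```

```text
[467.388509    70.42052186  44.        ]
[466.76595374  65.13609794 110.7772009 ] [[320.79087283 222.14933759]
 [320.44329439 219.23960351]]
```

View pics/c8.png

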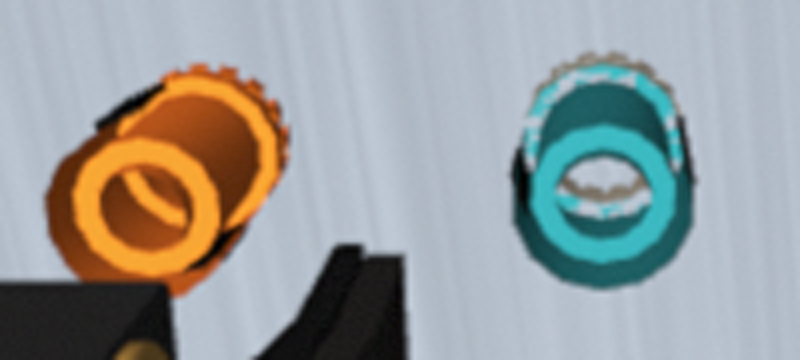

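```bash
python3 -m creep '[{"gripper":58,"tx":0,"ty":2.5,"tz":0.1,"spin":0},{"gripper":58,"tx":0,"ty":5,"tz":0.1,"spin":0},{"gripper":58,"tx":0,"ty":6.7,"tz":0.1,"spin":0},{"gripper":58,"tx":0,"ty":7.6,"tz":0.1,"spin":0},{"gripper":58,"tx":0,"ty":7.6,"tz":0.1,"spin":0},{"gripper":58,"tx":0,"ty":7.6,"tz":0.1,"spin":0}]' 25; python3 -c "
from h import *
go([466.4,65.3,34],-.113)
c=cap('wrist','w3')"
```

```text
clock: 3.55
position: [467.8, 66.3, 35.8]
tcp_rot: [-1.57, -0.003, -0.112]
ft_force: [-0.9, 0.1, 0.1]
grip_width: 0.579
t=3.55 pos [467.8  66.3  35.8] rot [-1.5705 -0.0027 -0.1118] J [-0.76  0.22  0.57  2.13 -0.16  0.83 -0.2 ] F [-0.9  0.1  0.1] g 0.579
tx,ty,tz cm [-0.13  0.18 -0.11] spin 0.001
```

View pics/w3.png

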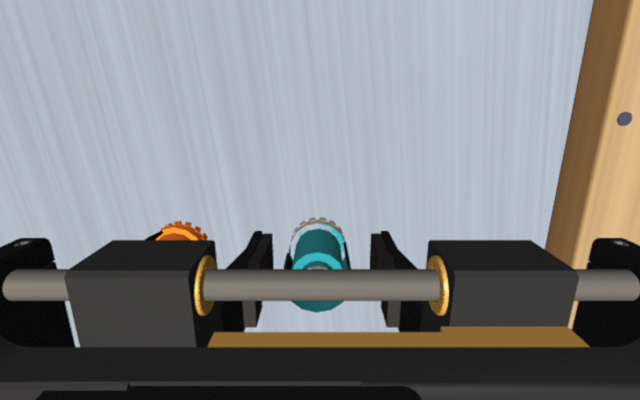

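```bash
python3 -m creep '[{"gripper":20,"tx":0,"ty":0,"tz":0,"spin":0},{"gripper":20,"tx":0,"ty":0,"tz":0,"spin":0},{"gripper":20,"tx":0,"ty":0,"tz":0,"spin":0},{"gripper":20,"tx":0,"ty":0,"tz":0,"spin":0},{"gripper":20,"tx":0,"ty":0,"tz":0,"spin":0},{"gripper":20,"tx":0,"ty":0,"tz":0,"spin":0}]' 25; python3 - <<'E'
from h import *
P=[]
for i in range(8):
    cap("wrist"); P.append(readout.sense()["position"])
print(np.mean(P,0),np.std(P,0))
go([466.4,65.3,150],-.113)
E
```

```text
clock: 4.2
position: [468.0, 66.5, 36.2]
tcp_rot: [-1.57, -0.003, -0.112]
ft_force: [-1.9, 0.5, 5.9]
grip_width: 0.344
[467.99033696  66.46580832  36.17140039] [0.01486867 0.01140116 0.00880324]
t=4.60 pos [468.   66.5  36.2] rot [-1.5699 -0.0031 -0.1116] J [-0.76  0.22  0.57  2.13 -0.16  0.83 -0.2 ] F [-2.2  0.1  6.1] g 0.34
tx,ty,tz cm [ -0.11 -11.38  -0.13] spin 0.001
```

```bash
python3 -m creep '[{"gripper":20,"tx":0,"ty":-0.5,"tz":0,"spin":0},{"gripper":20,"tx":0,"ty":-2,"tz":0,"spin":0},{"gripper":20,"tx":0,"ty":-5,"tz":0,"spin":0},{"gripper":20,"tx":0,"ty":-8,"tz":0,"spin":0},{"gripper":20,"tx":0,"ty":-10,"tz":0,"spin":0},{"gripper":20,"tx":0,"ty":-10,"tz":0,"spin":0},{"gripper":20,"tx":0,"ty":-10,"tz":0,"spin":0}]'; python3 - <<'E'
from h import *
c=cap("wrist","w4")
go([635.2,-45.4,136],-.113)
E
```

```text
clock: 5.3
position: [467.6, 66.5, 136.1]
tcp_rot: [-1.569, -0.003, -0.112]
ft_force: [0.1, 0.1, -0.9]
grip_width: 0.338
t=5.35 pos [467.1  66.3 135.4] rot [-1.5702 -0.0023 -0.1116] J [-0.81  0.05  0.6   2.05 -0.03  1.05 -0.31] F [-0.1 -0.1 -0.9] g 0.34
tx,ty,tz cm [17.95 -0.02 -9.23] spin 0.001
```

View pics/w4.png

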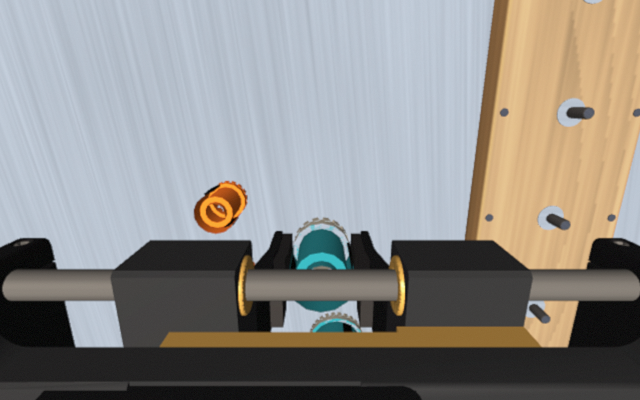

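```bash
python3 -m creep '[{"gripper":20,"tx":2,"ty":0,"tz":-1,"spin":0},{"gripper":20,"tx":5.3,"ty":0,"tz":-2.7,"spin":0},{"gripper":20,"tx":9,"ty":0,"tz":-4.6,"spin":0},{"gripper":20,"tx":12.5,"ty":0,"tz":-6.4,"spin":0},{"gripper":20,"tx":15.5,"ty":0,"tz":-8,"spin":0},{"gripper":20,"tx":17.2,"ty":0,"tz":-8.8,"spin":0},{"gripper":20,"tx":18,"ty":0,"tz":-9.2,"spin":0},{"gripper":20,"tx":18,"ty":0,"tz":-9.2,"spin":0},{"gripper":20,"tx":18,"ty":0,"tz":-9.2,"spin":0}]'; python3 - <<'E'
from h import *
c=cap("wrist","w5");cap("scene","s5");cap("top","t5")
go([635.2,-45.4,136],-.113)
E
```

```text
clock: 6.25
position: [634.8, -44.5, 135.0]
tcp_rot: [-1.57, -0.0, -0.111]
ft_force: [0.1, 0.3, -1.0]
grip_width: 0.345
t=6.40 pos [635.1 -44.1 135.8] rot [-1.5694 -0.0019 -0.1105] J [-0.51  0.44  0.66  1.66 -0.29  1.14  0.12] F [-0.7 -0.8 -0.9] g 0.342
tx,ty,tz cm [ 0.02 -0.02 -0.13] spin 0.003
```

View pics/w5.png

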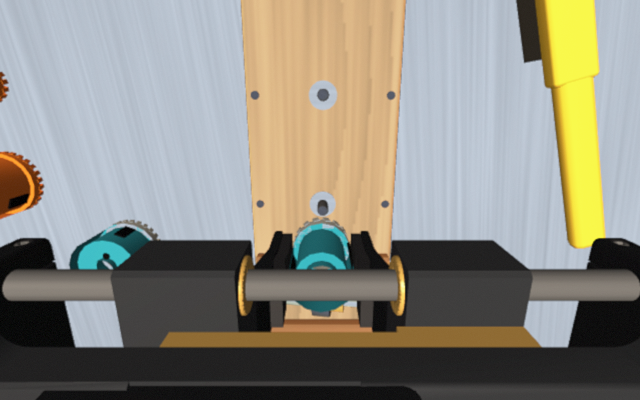

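View pics/s5.png

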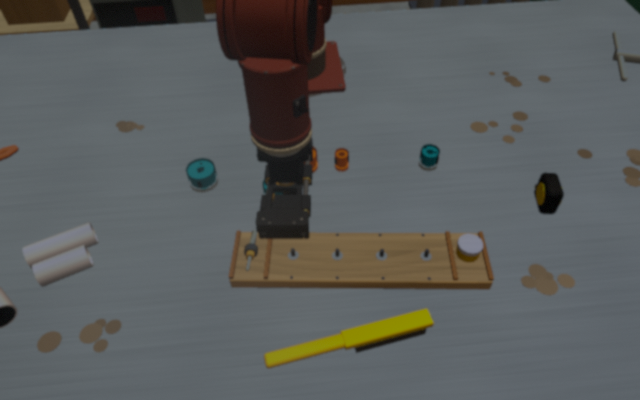

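```bash
python3 -m creep '[{"gripper":20,"tx":0,"ty":1,"tz":-0.1,"spin":0},{"gripper":20,"tx":0,"ty":3,"tz":-0.1,"spin":0},{"gripper":20,"tx":0,"ty":5,"tz":-0.1,"spin":0},{"gripper":20,"tx":0,"ty":6.3,"tz":-0.1,"spin":0},{"gripper":20,"tx":0,"ty":6.8,"tz":-0.1,"spin":0},{"gripper":20,"tx":0,"ty":6.8,"tz":-0.1,"spin":0},{"gripper":20,"tx":0,"ty":6.8,"tz":-0.1,"spin":0}]'; python3 - <<'E'
from h import *
c=cap("wrist","w6");cap("wrist");cap("wrist")
go([635.2,-45.4,61.2],-.113)
E
```

```text
clock: 7.1
position: [635.6, -45.1, 68.5]
tcp_rot: [-1.569, -0.003, -0.111]
ft_force: [-0.0, -0.4, -0.7]
grip_width: 0.343
t=7.25 pos [635.7 -45.   68.7] rot [-1.5692 -0.0033 -0.1105] J [-0.48  0.51  0.62  1.71 -0.34  1.03  0.16] F [ 1.1 -0.3 -0.9] g 0.341
tx,ty,tz cm [-0.05  0.75 -0.04] spin 0.002
```

View pics/w6.png

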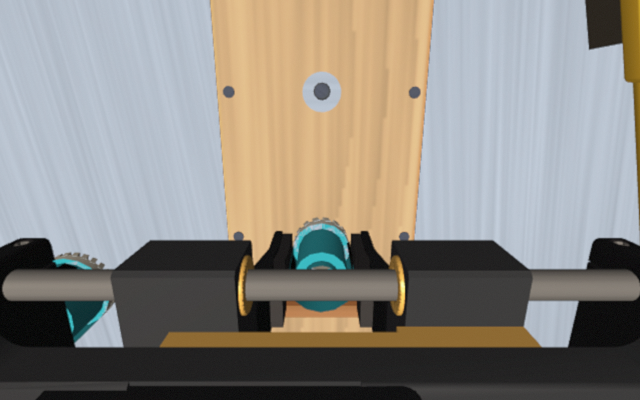

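```bash
python3 - <<'E'
from h import *
c=cap("wrist")
a,b=back(c,(238.5,237),25),back(c,(405,237),25); print(a,b,(a+b)/2)
for y in (-49,-47,-45,-43,-41):
    th=np.linspace(0,6.28,60); p=proj(c,np.c_[635.4+15*np.cos(th),y+15*np.sin(th),0*th+32.5]); print(y,p.min(0).round(1),p.max(0).round(1))
cv2.imwrite("pics/c9.png",cv2.resize(c["img"][200:320,220:420],None,fx=4,fy=4,interpolation=cv2.INTER_CUBIC))
E
```

```text
[587.92016847 -40.58515067  25.        ] [684.17429126 -51.39863412  25.        ] [636.04722987 -45.9918924   25.        ]
-49 [294.7 222.1] [348.  271.2]
-47 [294.2 218.7] [347.7 268.1]
-45 [293.7 215.2] [347.3 265. ]
-43 [293.3 211.8] [347.  261.8]
-41 [292.8 208.3] [346.7 258.6]
```

View pics/c9.png

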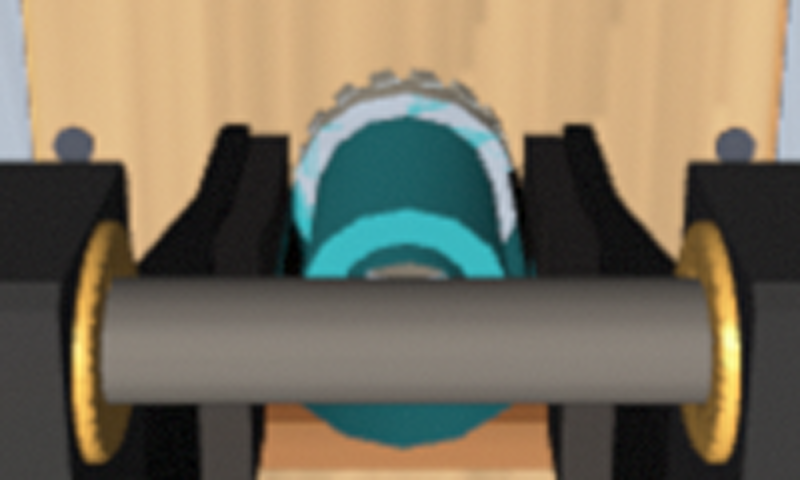

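```bash
python3 -m creep '[{"gripper":20,"tx":0,"ty":0.2,"tz":0,"spin":0},{"gripper":20,"tx":0,"ty":0.4,"tz":0,"spin":0},{"gripper":20,"tx":0,"ty":0.55,"tz":0,"spin":0},{"gripper":20,"tx":0,"ty":0.65,"tz":0,"spin":0},{"gripper":20,"tx":0,"ty":0.65,"tz":0,"spin":0},{"gripper":20,"tx":0,"ty":0.65,"tz":0,"spin":0}]'; python3 - <<'E'
from h import *
cap("wrist");go([635.2,-45.4,61.2],-.113)
E
```

```text
clock: 7.9
position: [635.6, -45.0, 62.0]
tcp_rot: [-1.569, -0.003, -0.111]
ft_force: [0.2, -0.5, -0.9]
grip_width: 0.341
t=7.95 pos [635.7 -45.   62.1] rot [-1.5692 -0.0031 -0.1105] J [-0.47  0.52  0.62  1.72 -0.35  1.01  0.16] F [-0.2 -0.  -0.4] g 0.342
tx,ty,tz cm [-0.04  0.09 -0.04] spin 0.003
```

```bash
python3 -m creep '[{"gripper":20,"tx":0,"ty":0.05,"tz":0,"spin":0},{"gripper":20,"tx":0,"ty":0.1,"tz":0,"spin":0},{"gripper":20,"tx":0,"ty":0.1,"tz":0,"spin":0},{"gripper":20,"tx":0,"ty":0.1,"tz":0,"spin":0}]'; python3 - <<'E'
from h import *
cap("wrist");go([635.2,-45.4,61.2],-.113)
E
```

```text
clock: 8.35
position: [635.7, -45.0, 61.3]
tcp_rot: [-1.569, -0.003, -0.111]
ft_force: [-0.8, 0.6, 2.5]
grip_width: 0.339
t=8.40 pos [635.8 -45.   61.3] rot [-1.569  -0.0033 -0.1105] J [-0.47  0.52  0.62  1.72 -0.35  1.01  0.16] F [-1.3 -0.3  3.3] g 0.34
tx,ty,tz cm [-0.05  0.01 -0.04] spin 0.002
```

```bash
python3 -m creep '[{"gripper":45,"tx":0,"ty":0,"tz":0,"spin":0},{"gripper":60,"tx":0,"ty":0,"tz":0,"spin":0},{"gripper":60,"tx":0,"ty":0,"tz":0,"spin":0},{"gripper":60,"tx":0,"ty":0,"tz":0,"spin":0},{"gripper":60,"tx":0,"ty":-2,"tz":0,"spin":0},{"gripper":60,"tx":0,"ty":-5,"tz":0,"spin":0},{"gripper":60,"tx":0,"ty":-9,"tz":0,"spin":0},{"gripper":60,"tx":0,"ty":-13,"tz":0,"spin":0},{"gripper":60,"tx":0,"ty":-15,"tz":0,"spin":0},{"gripper":60,"tx":0,"ty":-15,"tz":0,"spin":0}]'; python3 - <<'E'
from h import *
c=cap("wrist","w10");
go([404.8,258,200],-.113)
E
```

```text
clock: 9.4
position: [636.9, -45.6, 214.9]
tcp_rot: [-1.568, -0.009, -0.111]
ft_force: [1.2, -0.4, 0.3]
grip_width: 0.6
t=9.45 pos [635.9 -45.4 212.7] rot [-1.5683 -0.006  -0.1106] J [-0.53  0.37  0.69  1.57 -0.25  1.28  0.09] F [ 0.3  0.1 -1.4] g 0.599
tx,ty,tz cm [-26.33   1.18  27.6 ] spin 0.002
```

View pics/w10.png

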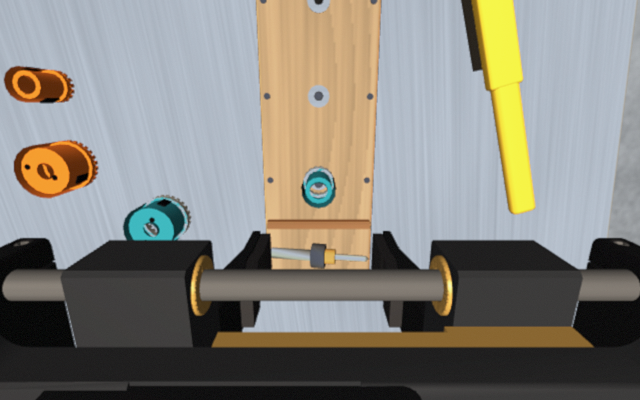

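```bash
python3 -c "
from h import *
go([467.3,-73.3,212],-.113)"
python3 -m creep '[{"gripper":80,"tx":-3,"ty":0,"tz":-0.7,"spin":0},{"gripper":80,"tx":-7,"ty":0,"tz":-1.7,"spin":0},{"gripper":80,"tx":-11,"ty":0,"tz":-3,"spin":0},{"gripper":80,"tx":-14,"ty":0,"tz":-4,"spin":0},{"gripper":80,"tx":-16,"ty":0,"tz":-4.5,"spin":0},{"gripper":80,"tx":-16.5,"ty":0,"tz":-4.7,"spin":0},{"gripper":80,"tx":-16.5,"ty":0,"tz":-4.7,"spin":0},{"gripper":80,"tx":-16.5,"ty":0,"tz":-4.7,"spin":0}]'; python3 - <<'E'
from h import *
c=cap("wrist","w11");
go([467.3,-73.3,212],-.113)
print(proj(c,[467.3,-73.3,44]))
cv2.imwrite("pics/c11.png",cv2.resize(c["img"][130:270,250:400],None,fx=4,fy=4,interpolation=cv2.INTER_CUBIC))
E
```

```text
t=9.45 pos [635.9 -45.4 212.7] rot [-1.5683 -0.006  -0.1106] J [-0.53  0.37  0.69  1.57 -0.25  1.28  0.09] F [ 0.3  0.1 -1.4] g 0.599
tx,ty,tz cm [-16.45  -0.04  -4.64] spin 0.002
clock: 10.25
position: [467.5, -73.5, 211.4]
tcp_rot: [-1.569, -0.006, -0.11]
ft_force: [-0.4, -0.3, 0.3]
grip_width: 0.8
t=10.30 pos [467.6 -73.6 211.4] rot [-1.5691 -0.006  -0.1101] J [-0.66 -0.05  0.71  1.96  0.03  1.22 -0.07] F [ 0.7 -0.4 -0.5] g 0.799
tx,ty,tz cm [-0.03 -0.06  0.02] spin 0.003
[[319.89868364 184.91854477]]
```

View pics/w11.png

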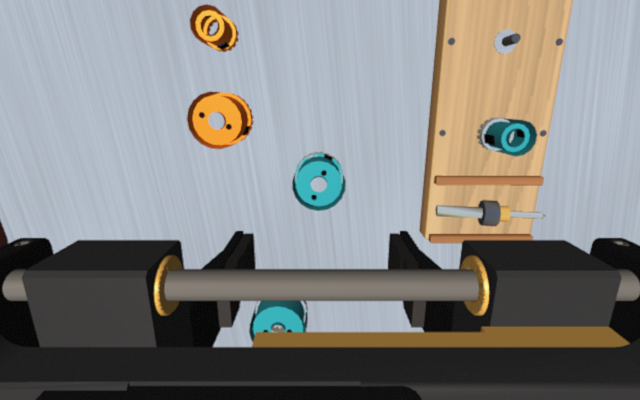

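View pics/c11.png

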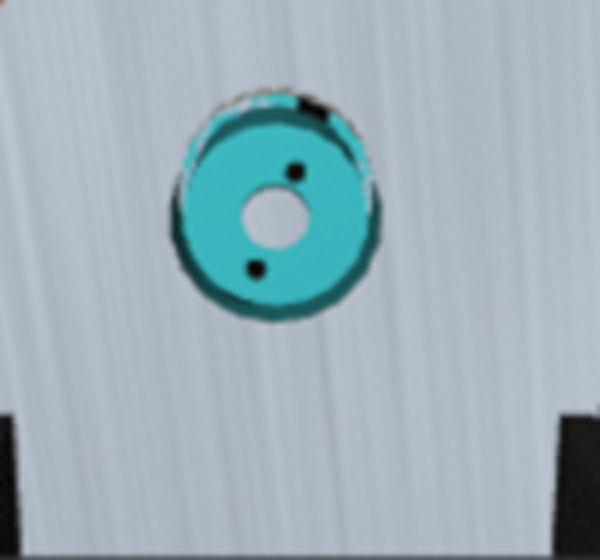

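```bash
python3 -m creep '[{"gripper":80,"tx":-0.1,"ty":2,"tz":0,"spin":0},{"gripper":80,"tx":-0.1,"ty":5,"tz":0,"spin":0},{"gripper":80,"tx":-0.1,"ty":9,"tz":0,"spin":0},{"gripper":80,"tx":-0.1,"ty":13,"tz":0,"spin":0},{"gripper":80,"tx":-0.1,"ty":16,"tz":0,"spin":0},{"gripper":80,"tx":-0.1,"ty":17.2,"tz":0,"spin":0},{"gripper":80,"tx":-0.1,"ty":17.5,"tz":0,"spin":0},{"gripper":80,"tx":-0.1,"ty":17.5,"tz":0,"spin":0},{"gripper":80,"tx":-0.1,"ty":17.5,"tz":0,"spin":0}]'; python3 - <<'E'
from h import *
c=cap("wrist","w12");
go([466.7,-73.3,36],-.113)
E
```

```text
clock: 11.2
position: [468.9, -73.3, 37.7]
tcp_rot: [-1.569, -0.008, -0.11]
ft_force: [0.2, 0.2, 0.9]
grip_width: 0.799
t=11.25 pos [468.8 -73.2  37.7] rot [-1.5684 -0.0082 -0.11  ] J [-0.58  0.24  0.72  2.13 -0.21  0.83  0.15] F [ 0.4 -0.3 -0.6] g 0.801
tx,ty,tz cm [-0.21  0.17 -0.03] spin 0.003
```

View pics/w12.png

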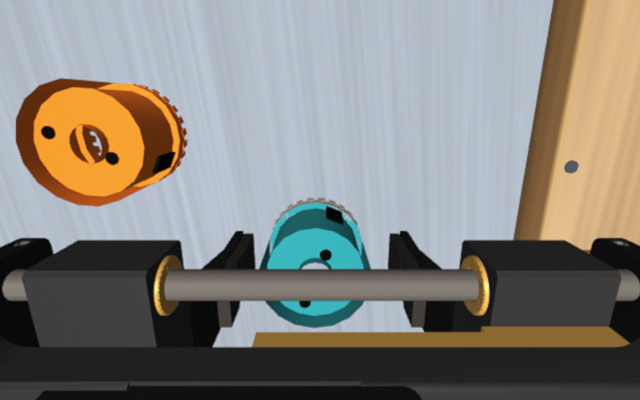

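```bash
python3 -m creep '[{"gripper":80,"tx":-0.2,"ty":0.1,"tz":0,"spin":0},{"gripper":80,"tx":-0.2,"ty":0.1,"tz":0,"spin":0},{"gripper":40,"tx":-0.2,"ty":0.1,"tz":0,"spin":0},{"gripper":40,"tx":-0.2,"ty":0.1,"tz":0,"spin":0},{"gripper":40,"tx":-0.2,"ty":0.1,"tz":0,"spin":0},{"gripper":40,"tx":-0.2,"ty":0.1,"tz":0,"spin":0},{"gripper":40,"tx":-0.2,"ty":0.1,"tz":0,"spin":0}]' 25; python3 - <<'E'
from h import *
c=cap("wrist","w13");
go([466.7,-73.3,36],-.113)
E
```

```text
clock: 11.95
position: [466.8, -73.0, 36.7]
tcp_rot: [-1.568, -0.008, -0.11]
ft_force: [-0.9, 1.0, 2.6]
grip_width: 0.577
t=12.00 pos [466.9 -73.   36.7] rot [-1.5683 -0.0081 -0.1099] J [-0.58  0.24  0.72  2.14 -0.21  0.83  0.15] F [-0.2  0.4  1.5] g 0.577
tx,ty,tz cm [-0.01  0.07 -0.04] spin 0.003
```

```bash
python3 -m creep '[{"gripper":40,"tx":0,"ty":-0.5,"tz":0,"spin":0},{"gripper":40,"tx":0,"ty":-2,"tz":0,"spin":0},{"gripper":40,"tx":0,"ty":-5,"tz":0,"spin":0},{"gripper":40,"tx":0,"ty":-8,"tz":0,"spin":0},{"gripper":40,"tx":0,"ty":-10,"tz":0,"spin":0},{"gripper":40,"tx":0,"ty":-10.5,"tz":0,"spin":0},{"gripper":40,"tx":0,"ty":-10.5,"tz":0,"spin":0}]'; python3 - <<'E'
from h import *
go([653.9,113.4,138],-.113)
E
```

```text
clock: 12.7
position: [466.2, -73.0, 142.0]
tcp_rot: [-1.567, -0.009, -0.11]
ft_force: [0.6, -0.4, -1.4]
grip_width: 0.58
t=12.70 pos [466.2 -73.  142. ] rot [-1.5675 -0.0092 -0.1097] J [-0.67  0.03  0.75  2.05 -0.03  1.06 -0.01] F [ 0.6 -0.4 -1.4] g 0.58
tx,ty,tz cm [16.61  0.62 20.58] spin 0.003
```

```bash
python3 -m creep '[{"gripper":40,"tx":1.2,"ty":0,"tz":1.5,"spin":0},{"gripper":40,"tx":3.6,"ty":0.1,"tz":4.5,"spin":0},{"gripper":40,"tx":6.2,"ty":0.2,"tz":7.7,"spin":0},{"gripper":40,"tx":8.8,"ty":0.3,"tz":11,"spin":0},{"gripper":40,"tx":11.4,"ty":0.4,"tz":14.2,"spin":0},{"gripper":40,"tx":14,"ty":0.5,"tz":17.4,"spin":0},{"gripper":40,"tx":15.8,"ty":0.6,"tz":19.5,"spin":0.003},{"gripper":40,"tx":16.6,"ty":0.6,"tz":20.6,"spin":0.003},{"gripper":40,"tx":16.6,"ty":0.6,"tz":20.6,"spin":0.003},{"gripper":40,"tx":16.6,"ty":0.6,"tz":20.6,"spin":0.003}]'; python3 - <<'E'
from h import *
c=cap("wrist","w14")
go([653.9,113.4,68.2],-.113)
E
```

```text
clock: 13.7
position: [652.9, 112.0, 137.2]
tcp_rot: [-1.569, -0.008, -0.114]
ft_force: [-0.0, -0.6, -2.2]
grip_width: 0.575
t=13.75 pos [652.9 111.6 137.7] rot [-1.5685 -0.0081 -0.1147] J [-0.71  0.48  0.63  1.59 -0.3   1.16 -0.12] F [ 0.3 -0.1 -1.2] g 0.578
tx,ty,tz cm [0.02 6.95 0.17] spin -0.002
```

View pics/w14.png

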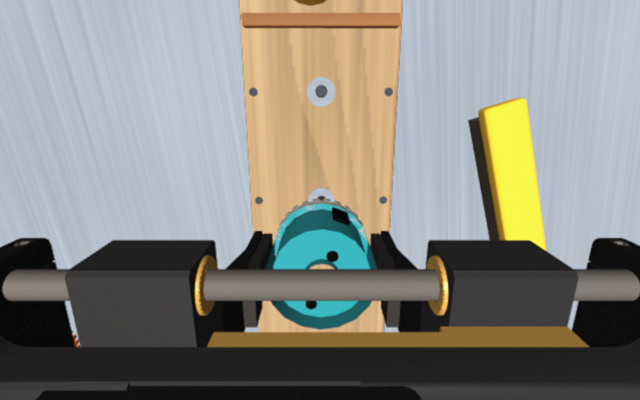

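```bash
python3 - <<'E'
from h import *
c=cap("wrist"); t=cap("top","t14"); cap("scene","s14")
for uv in [(321,91),(321,195),(321,20)]: print(back(c,uv,25))
print(proj(c,[[653.5,113,25],[662,193,25]]))
E
```

```text
[663.04354629 193.17396707  25.        ]
[654.25767849 116.99270652  25.        ]
[668.28231841 238.59876439  25.        ]
[[320.61927278 200.04065076]
 [319.57043469  91.43004306]]
```

View pics/t14.png

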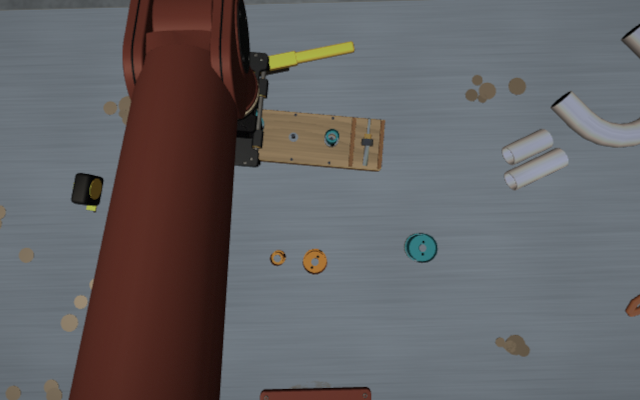

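View pics/s14.png

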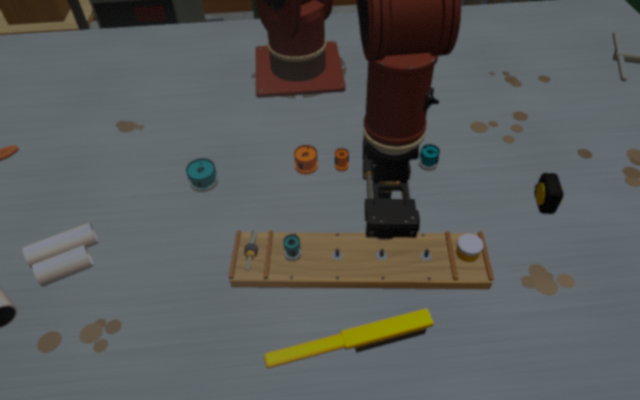

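```bash
python3 -m creep '[{"gripper":40,"tx":0,"ty":1,"tz":0.1,"spin":0},{"gripper":40,"tx":0,"ty":3,"tz":0.1,"spin":0},{"gripper":40,"tx":0,"ty":5,"tz":0.1,"spin":0},{"gripper":40,"tx":0,"ty":6.3,"tz":0.1,"spin":0},{"gripper":40,"tx":0,"ty":6.8,"tz":0.1,"spin":0},{"gripper":40,"tx":0,"ty":6.8,"tz":0.1,"spin":0},{"gripper":40,"tx":0,"ty":6.8,"tz":0.1,"spin":0}]'; cat >> h.py <<'E'
def chk(sx,R,x,ys,zr,f):
    c=cap("wrist")
    th=np.linspace(0,6.28,90)
    for y in ys:
        p=proj(c,np.c_[x+R*np.cos(th),y+R*np.sin(th),0*th+zr]); print("rim",y,"umin,vmin",p.min(0).round(1),"umax",p[:,0].max().round(1))
    for d in (-1,1): 
        pass
    cv2.imwrite(f"pics/{f}.png",cv2.resize(c["img"][190:330,220:420],None,fx=4,fy=4,interpolation=cv2.INTER_CUBIC))
    if sx:
        a,b=back(c,sx[0],25),back(c,sx[1],25); print("pin from screws",((a+b)/2).round(1),"dist",np.linalg.norm(a-b).round(1))
E
python3 - <<'E'
from h import *
chk(None,25,653.9,(111,113,115),32,"c15")
go([653.9,113.4,61.7],-.113)
E
```

```text
clock: 14.6
position: [654.6, 113.4, 71.3]
tcp_rot: [-1.567, -0.01, -0.115]
ft_force: [-0.4, 0.3, -1.7]
grip_width: 0.576
rim 111 umin,vmin [276.  200.6] umax 363.7
rim 113 umin,vmin [275.5 197.2] umax 363.4
rim 115 umin,vmin [274.9 193.7] umax 363.1
t=14.65 pos [654.7 113.5  71.5] rot [-1.5667 -0.0105 -0.1144] J [-0.68  0.55  0.6   1.64 -0.35  1.04 -0.09] F [-0.9  1.1 -1.3] g 0.576
tx,ty,tz cm [-0.09  0.98 -0.02] spin -0.001
```

View pics/c15.png

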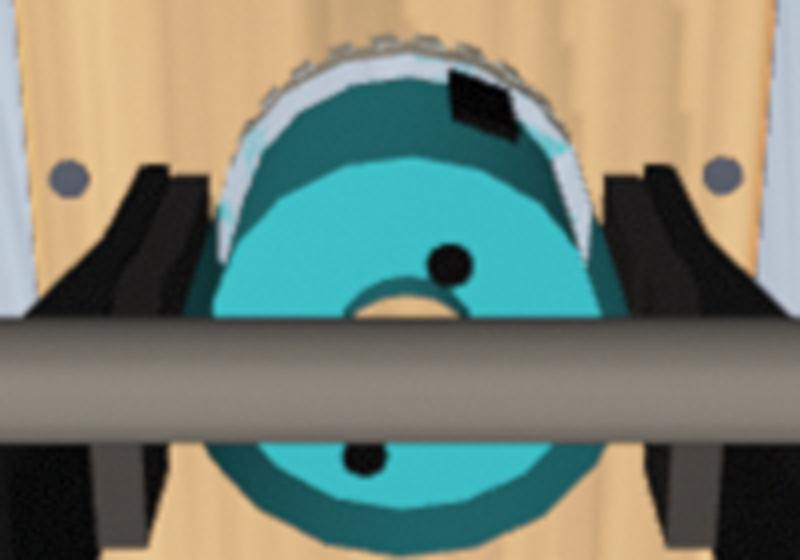

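```bash

python3 - <<'E'
from h import *
chk([(237.3,234.5),(400.5,233.5)],25,654.5,(111,113,115),34.8,"c15")
E
```

```text
rim 111 umin,vmin [276.3 202. ] umax 365.1
rim 113 umin,vmin [275.7 198.5] umax 364.8
rim 115 umin,vmin [275.2 194.9] umax 364.5
pin from screws [653.9 113.5  25. ] dist 96.1
```

```bash
python3 -m creep '[{"gripper":40,"tx":-0.1,"ty":0.2,"tz":0,"spin":0},{"gripper":40,"tx":-0.1,"ty":0.4,"tz":0,"spin":0},{"gripper":40,"tx":-0.1,"ty":0.6,"tz":0,"spin":0},{"gripper":40,"tx":-0.1,"ty":0.8,"tz":0,"spin":0},{"gripper":40,"tx":-0.1,"ty":0.87,"tz":0,"spin":0},{"gripper":40,"tx":-0.1,"ty":0.87,"tz":0,"spin":0},{"gripper":40,"tx":-0.1,"ty":0.87,"tz":0,"spin":0}]'; python3 - <<'E'
from h import *
cap("wrist");go([653.9,113.4,61.7],-.113)
E
```

```text
clock: 15.4
position: [653.8, 113.6, 62.8]
tcp_rot: [-1.567, -0.011, -0.115]
ft_force: [0.1, -0.2, -1.2]
grip_width: 0.579
t=15.45 pos [653.9 113.6  62.9] rot [-1.5666 -0.0107 -0.1144] J [-0.68  0.56  0.6   1.65 -0.36  1.03 -0.09] F [-0.9  0.  -1.6] g 0.578
tx,ty,tz cm [ 0.    0.12 -0.03] spin -0.001
```

```bash
python3 -m creep '[{"gripper":40,"tx":0,"ty":0.05,"tz":0,"spin":0},{"gripper":40,"tx":0,"ty":0.1,"tz":0,"spin":0},{"gripper":40,"tx":0,"ty":0.14,"tz":0,"spin":0},{"gripper":40,"tx":0,"ty":0.14,"tz":0,"spin":0},{"gripper":40,"tx":0,"ty":0.14,"tz":0,"spin":0}]'; python3 - <<'E'
from h import *
cap("wrist");go([653.9,113.4,61.7],-.113)
E
```

```text
clock: 15.95
position: [654.0, 113.7, 61.9]
tcp_rot: [-1.566, -0.011, -0.114]
ft_force: [-1.4, 0.5, 4.5]
grip_width: 0.579
t=16.00 pos [654.  113.7  61.8] rot [-1.5664 -0.011  -0.1144] J [-0.68  0.56  0.59  1.65 -0.36  1.03 -0.09] F [-1.6 -0.7  5.5] g 0.577
tx,ty,tz cm [-0.01  0.01 -0.03] spin -0.001
```

```bash
python3 -m creep '[{"gripper":65,"tx":0,"ty":0,"tz":0,"spin":0},{"gripper":80,"tx":0,"ty":0,"tz":0,"spin":0},{"gripper":80,"tx":0,"ty":0,"tz":0,"spin":0},{"gripper":80,"tx":0,"ty":0,"tz":0,"spin":0},{"gripper":80,"tx":0,"ty":-2,"tz":0,"spin":0},{"gripper":80,"tx":0,"ty":-5,"tz":0,"spin":0},{"gripper":80,"tx":0,"ty":-9,"tz":0,"spin":0},{"gripper":80,"tx":0,"ty":-13,"tz":0,"spin":0},{"gripper":80,"tx":0,"ty":-15,"tz":0,"spin":0},{"gripper":80,"tx":0,"ty":-15,"tz":0,"spin":0}]'; python3 - <<'E'
from h import *
c=cap("wrist","w16");
go([405.5,258,210],-.113)
E
```

```text
clock: 17.0
position: [654.0, 113.2, 215.6]
tcp_rot: [-1.564, -0.016, -0.115]
ft_force: [-0.5, 0.4, -0.7]
grip_width: 0.797
t=17.05 pos [653.  113.2 213.3] rot [-1.5651 -0.0134 -0.1145] J [-0.73  0.42  0.66  1.51 -0.27  1.29 -0.15] F [-0.5 -0.2 -1. ] g 0.8
tx,ty,tz cm [-26.25   0.04  11.56] spin -0.001
```

View pics/w16.png

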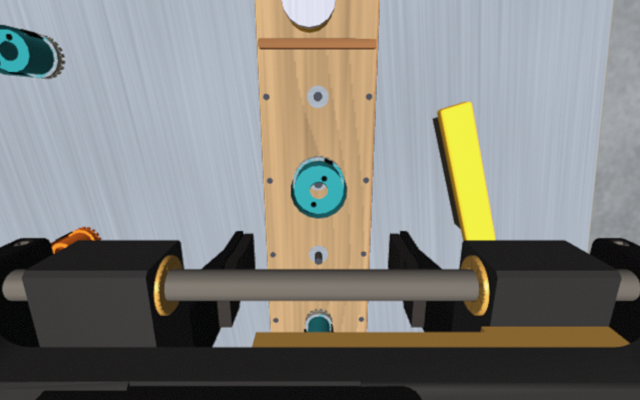

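```bash
python3 -c "
from h import *
[cap('top') for i in range(6)]
go([405.5,258,210],-.113)"
python3 -m creep '[{"gripper":70,"tx":-2,"ty":0,"tz":0.9,"spin":0},{"gripper":70,"tx":-6,"ty":0,"tz":2.6,"spin":0},{"gripper":70,"tx":-10,"ty":0,"tz":4.4,"spin":0},{"gripper":70,"tx":-14,"ty":0,"tz":6.2,"spin":0},{"gripper":70,"tx":-18,"ty":0,"tz":8,"spin":0},{"gripper":70,"tx":-22,"ty":0,"tz":9.8,"spin":0},{"gripper":70,"tx":-25,"ty":0,"tz":11,"spin":0},{"gripper":70,"tx":-26.2,"ty":0,"tz":11.5,"spin":0},{"gripper":70,"tx":-26.2,"ty":0,"tz":11.5,"spin":0},{"gripper":70,"tx":-26.2,"ty":0,"tz":11.5,"spin":0}]'; python3 - <<'E'
from h import *
[cap('top') for i in range(4)]
c=cap("wrist","w17");
go([405.5,258,210],-.113)
print(proj(c,[405.5,258,44]))
cv2.imwrite("pics/c17.png",cv2.resize(c["img"][130:270,250:400],None,fx=4,fy=4,interpolation=cv2.INTER_CUBIC))
E
```

```text
t=17.35 pos [651.8 113.2 210.6] rot [-1.5673 -0.0092 -0.1144] J [-0.73  0.42  0.66  1.51 -0.27  1.29 -0.15] F [ 0.5  0.2 -0.4] g 0.8
tx,ty,tz cm [-26.12  -0.14  11.58] spin -0.001
clock: 18.35
position: [405.1, 256.9, 208.5]
tcp_rot: [-1.567, -0.009, -0.114]
ft_force: [1.4, -0.6, 0.2]
grip_width: 0.7
t=18.60 pos [405.4 256.7 208.5] rot [-1.5677 -0.0094 -0.1161] J [-1.18 -0.02  0.52  1.94  0.01  1.21 -0.78] F [-0.9 -0.4 -0.4] g 0.705
tx,ty,tz cm [-0.01 -0.15  0.13] spin -0.003
[[319.3214757  184.48895437]]
```

View pics/w17.png

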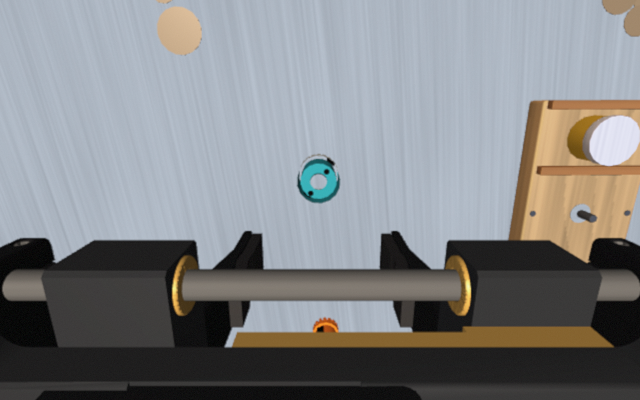

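View pics/c17.png

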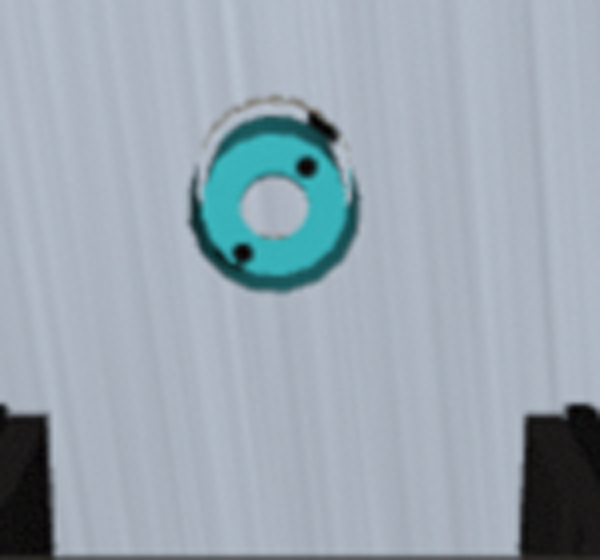

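```bash
python3 -m creep '[{"gripper":70,"tx":-0.1,"ty":2,"tz":0.1,"spin":0},{"gripper":70,"tx":-0.1,"ty":5,"tz":0.2,"spin":0},{"gripper":70,"tx":-0.1,"ty":9,"tz":0.2,"spin":0},{"gripper":70,"tx":-0.15,"ty":13,"tz":0.2,"spin":0},{"gripper":70,"tx":-0.2,"ty":16,"tz":0.2,"spin":0},{"gripper":70,"tx":-0.25,"ty":17,"tz":0.2,"spin":0},{"gripper":70,"tx":-0.25,"ty":17.1,"tz":0.2,"spin":0},{"gripper":70,"tx":-0.25,"ty":17.1,"tz":0.2,"spin":0},{"gripper":70,"tx":-0.25,"ty":17.1,"tz":0.2,"spin":0}]'; python3 - <<'E'
from h import *
[cap('top') for i in range(4)]
c=cap("wrist","w18");
go([404.8,259,36],-.113)
E
```

```text
clock: 19.5
position: [405.9, 260.0, 39.0]
tcp_rot: [-1.566, -0.011, -0.116]
ft_force: [0.0, -0.2, 0.7]
grip_width: 0.698
t=19.75 pos [405.1 259.7  38.1] rot [-1.5666 -0.01   -0.116 ] J [-1.14  0.23  0.52  2.11 -0.15  0.83 -0.64] F [-0.   0.7  0.1] g 0.698
tx,ty,tz cm [-0.02  0.21 -0.07] spin -0.003
```

View pics/w18.png

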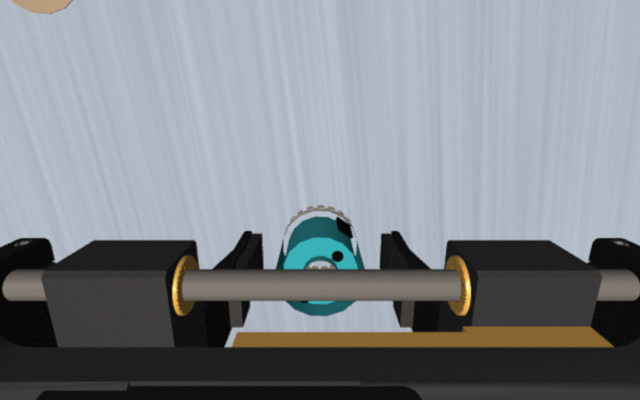

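```bash
python3 -m creep '[{"gripper":70,"tx":-0.05,"ty":0.15,"tz":-0.05,"spin":0},{"gripper":30,"tx":-0.05,"ty":0.15,"tz":-0.05,"spin":0},{"gripper":30,"tx":-0.05,"ty":0.15,"tz":-0.05,"spin":0},{"gripper":30,"tx":-0.05,"ty":0.15,"tz":-0.05,"spin":0},{"gripper":30,"tx":-0.05,"ty":0.15,"tz":-0.05,"spin":0},{"gripper":30,"tx":-0.05,"ty":0.15,"tz":-0.05,"spin":0},{"gripper":30,"tx":-0.05,"ty":0.15,"tz":-0.05,"spin":0}]' 25; python3 - <<'E'
from h import *
[cap('top') for i in range(3)]
c=cap("wrist","w19")
th=np.linspace(0,6.28,90)
for y in (257,259,261):
    p=proj(c,np.c_[404.8+20*np.cos(th),y+20*np.sin(th),0*th]); print(y,p.min(0),p.max(0))
cv2.imwrite("pics/c19.png",cv2.resize(c["img"][190:330,220:420],None,fx=4,fy=4,interpolation=cv2.INTER_CUBIC))
go([404.8,259,36],-.113)
E
```

```text
clock: 20.45
position: [404.6, 259.2, 36.6]
tcp_rot: [-1.567, -0.01, -0.116]
ft_force: [0.3, -0.2, -0.4]
grip_width: 0.458
257 [285.91240681 210.23431846] [357.00764962 276.09221421]
259 [285.39866312 206.76423573] [356.69570185 272.99354882]
261 [284.88200621 203.2739567 ] [356.38198965 269.87784335]
t=20.65 pos [404.6 259.2  36.6] rot [-1.5666 -0.01   -0.1161] J [-1.14  0.23  0.52  2.12 -0.15  0.82 -0.64] F [ 0.5 -0.2 -0.1] g 0.465
tx,ty,tz cm [ 0.02  0.06 -0.02] spin -0.003
```

View pics/c19.png

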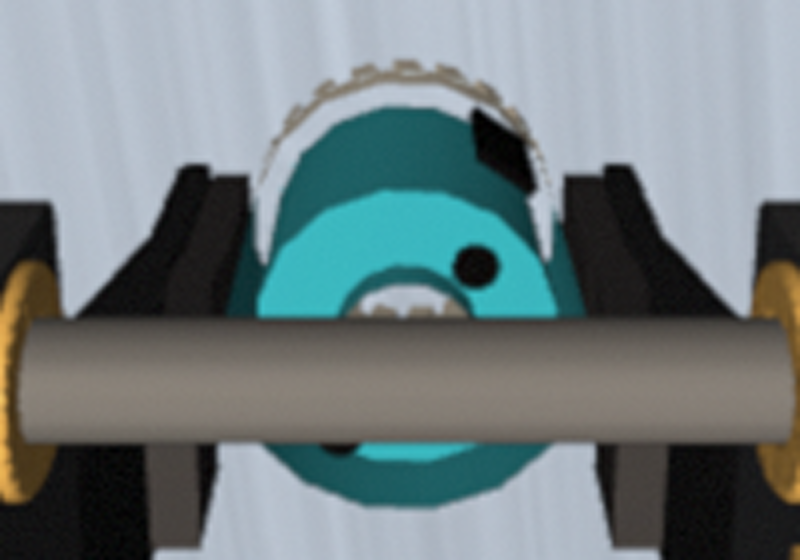

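```bash
python3 -m creep '[{"gripper":30,"tx":0,"ty":-0.5,"tz":0,"spin":0},{"gripper":30,"tx":0,"ty":-2,"tz":0,"spin":0},{"gripper":30,"tx":0,"ty":-5,"tz":0,"spin":0},{"gripper":30,"tx":0,"ty":-8,"tz":0,"spin":0},{"gripper":30,"tx":0,"ty":-10,"tz":0,"spin":0},{"gripper":30,"tx":0,"ty":-10.5,"tz":0,"spin":0},{"gripper":30,"tx":0,"ty":-10.5,"tz":0,"spin":0},{"gripper":30,"tx":0,"ty":-10.5,"tz":0,"spin":0}]'; python3 - <<'E'
from h import *
[cap('top') for i in range(3)]
go([644.6,34,138],-.113)
E
```

```text
clock: 21.45
position: [402.9, 258.5, 140.5]
tcp_rot: [-1.568, -0.009, -0.116]
ft_force: [0.6, -0.7, -1.0]
grip_width: 0.459
t=21.60 pos [403.  258.4 140.5] rot [-1.5684 -0.009  -0.116 ] J [-1.19  0.06  0.54  2.03 -0.03  1.06 -0.75] F [-0.8 -0.  -0.4] g 0.457
tx,ty,tz cm [ 26.59   0.44 -19.49] spin -0.003
```

```bash
python3 -m creep '[{"gripper":30,"tx":1.5,"ty":0,"tz":-1.1,"spin":0},{"gripper":30,"tx":4.5,"ty":0.1,"tz":-3.3,"spin":0},{"gripper":30,"tx":8,"ty":0.2,"tz":-5.9,"spin":0},{"gripper":30,"tx":12,"ty":0.3,"tz":-8.8,"spin":0},{"gripper":30,"tx":16,"ty":0.4,"tz":-11.7,"spin":0},{"gripper":30,"tx":20,"ty":0.4,"tz":-14.7,"spin":0},{"gripper":30,"tx":23.5,"ty":0.4,"tz":-17.2,"spin":-0.003},{"gripper":30,"tx":26,"ty":0.4,"tz":-19.1,"spin":-0.003},{"gripper":30,"tx":26.6,"ty":0.4,"tz":-19.5,"spin":-0.003},{"gripper":30,"tx":26.6,"ty":0.4,"tz":-19.5,"spin":-0.003}]'; python3 - <<'E'
from h import *
[cap('top') for i in range(4)]
cap("wrist","w20")
go([644.6,34,68.5],-.113)
E
```

```text
clock: 22.6
position: [644.6, 32.5, 137.2]
tcp_rot: [-1.57, -0.008, -0.115]
ft_force: [-0.3, 0.3, -1.5]
grip_width: 0.461
t=22.85 pos [643.9  35.7 138.3] rot [-1.5675 -0.0084 -0.111 ] J [-0.65  0.46  0.7   1.64 -0.32  1.15  0.01] F [0.2 0.1 0.3] g 0.46
tx,ty,tz cm [ 0.03  6.98 -0.18] spin 0.002
```

View pics/w20.png

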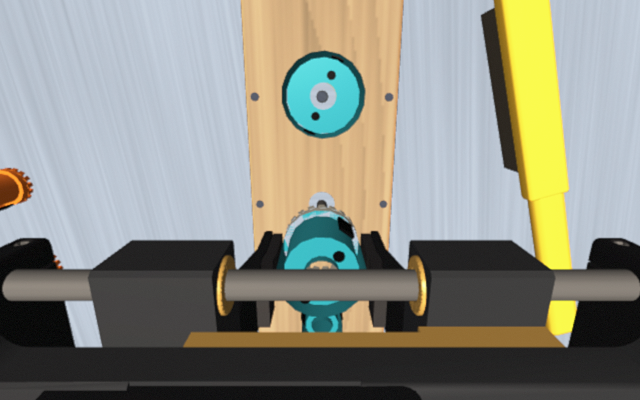

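```bash
python3 -m creep '[{"gripper":30,"tx":0,"ty":1,"tz":-0.2,"spin":0},{"gripper":30,"tx":0,"ty":3,"tz":-0.2,"spin":0},{"gripper":30,"tx":0,"ty":5,"tz":-0.2,"spin":0},{"gripper":30,"tx":0,"ty":6.3,"tz":-0.2,"spin":0},{"gripper":30,"tx":0,"ty":6.8,"tz":-0.2,"spin":0},{"gripper":30,"tx":0,"ty":6.8,"tz":-0.2,"spin":0},{"gripper":30,"tx":0,"ty":6.8,"tz":-0.2,"spin":0}]'; python3 - <<'E'
from h import *
[cap('top') for i in range(4)]
z=readout.sense()["position"][2]-36.6
chk(None,20,644.6,(32,34,36),z,"c21")
go([644.6,34,61.6],-.113)
E
```

```text
clock: 23.55
position: [644.7, 33.8, 71.0]
tcp_rot: [-1.567, -0.009, -0.111]
ft_force: [0.1, 0.2, -0.2]
grip_width: 0.461
rim 32 umin,vmin [285.2 209.7] umax 356.3
rim 34 umin,vmin [284.7 206.2] umax 356.0
rim 36 umin,vmin [284.2 202.7] umax 355.8
t=23.80 pos [644.6  33.9  70.9] rot [-1.5672 -0.0092 -0.111 ] J [-0.62  0.53  0.66  1.7  -0.37  1.03  0.05] F [ 1.   1.1 -0.6] g 0.46
tx,ty,tz cm [-0.01  0.93  0.01] spin 0.002
```

View pics/c21.png

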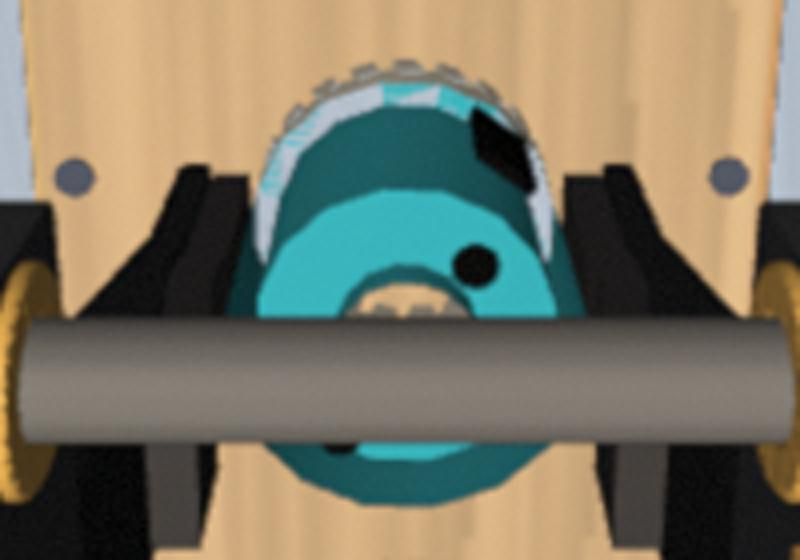

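```bash

python3 - <<'E'
from h import *
chk([(238.5,234.5),(402,234.2)],20,644.6,(35,),34.3,"c21")
E
```

```text
rim 35 umin,vmin [284.7 204.5] umax 356.1
pin from screws [644.5  33.8  25. ] dist 96.0
```

```bash
python3 -m creep '[{"gripper":30,"tx":0,"ty":0.2,"tz":-0.05,"spin":0},{"gripper":30,"tx":0,"ty":0.4,"tz":-0.1,"spin":0},{"gripper":30,"tx":0,"ty":0.6,"tz":-0.1,"spin":0},{"gripper":30,"tx":0,"ty":0.75,"tz":-0.1,"spin":0},{"gripper":30,"tx":0,"ty":0.83,"tz":-0.1,"spin":0},{"gripper":30,"tx":0,"ty":0.83,"tz":-0.1,"spin":0},{"gripper":30,"tx":0,"ty":0.83,"tz":-0.1,"spin":0}]'; python3 - <<'E'
from h import *
[cap('top') for i in range(2)]
go([644.6,33,61.6],-.113)
E
```

```text
clock: 24.55
position: [644.5, 32.9, 62.4]
tcp_rot: [-1.567, -0.009, -0.111]
ft_force: [0.8, 0.5, -1.7]
grip_width: 0.457
t=24.65 pos [644.6  32.9  62.5] rot [-1.5672 -0.0092 -0.1109] J [-0.61  0.54  0.66  1.7  -0.38  1.02  0.06] F [ 0.8  0.1 -1.6] g 0.456
tx,ty,tz cm [0.   0.09 0.01] spin 0.002
```

```bash
python3 -m creep '[{"gripper":30,"tx":0,"ty":0.05,"tz":0,"spin":0},{"gripper":30,"tx":0,"ty":0.1,"tz":0,"spin":0},{"gripper":30,"tx":0,"ty":0.1,"tz":0,"spin":0},{"gripper":30,"tx":0,"ty":0.1,"tz":0,"spin":0}]'; python3 - <<'E'
from h import *
cap("wrist");go([644.6,33,61.6],-.113)
E
```

```text
clock: 25.05
position: [644.6, 32.9, 61.7]
tcp_rot: [-1.567, -0.009, -0.111]
ft_force: [-0.6, -0.1, 1.1]
grip_width: 0.46
t=25.10 pos [644.7  32.9  61.7] rot [-1.5671 -0.0094 -0.1109] J [-0.61  0.54  0.65  1.7  -0.38  1.02  0.06] F [-0.2  0.1  0.6] g 0.459
tx,ty,tz cm [-0.01  0.01  0.01] spin 0.002
```

```bash
python3 -m creep '[{"gripper":30,"tx":0,"ty":0.04,"tz":0,"spin":0},{"gripper":30,"tx":0,"ty":0.04,"tz":0,"spin":0},{"gripper":30,"tx":0,"ty":0.04,"tz":0,"spin":0},{"gripper":55,"tx":0,"ty":0.04,"tz":0,"spin":0},{"gripper":68,"tx":0,"ty":0.04,"tz":0,"spin":0},{"gripper":68,"tx":0,"ty":0.04,"tz":0,"spin":0},{"gripper":68,"tx":0,"ty":0.04,"tz":0,"spin":0}]'
python3 -m creep '[{"gripper":68,"tx":0,"ty":-2,"tz":0,"spin":0},{"gripper":68,"tx":0,"ty":-5,"tz":0,"spin":0},{"gripper":68,"tx":0,"ty":-9,"tz":0,"spin":0},{"gripper":68,"tx":0,"ty":-13,"tz":0,"spin":0},{"gripper":68,"tx":0,"ty":-15,"tz":0,"spin":0},{"gripper":68,"tx":0,"ty":-15,"tz":0,"spin":0},{"gripper":68,"tx":0,"ty":-15,"tz":0,"spin":0},{"gripper":90,"tx":0,"ty":-15,"tz":0,"spin":0}]'; python3 - <<'E'
from h import *
[cap('top') for i in range(3)]
c=cap("wrist","w22");
go([407,-225.3,200],-.113)
E
```

```text
clock: 25.8
position: [644.6, 32.9, 61.1]
tcp_rot: [-1.567, -0.009, -0.111]
ft_force: [-0.4, -0.1, -0.0]
grip_width: 0.661
clock: 26.6
position: [642.6, 32.7, 209.8]
tcp_rot: [-1.568, -0.007, -0.111]
ft_force: [-0.1, -0.1, 0.5]
grip_width: 0.719
t=26.80 pos [642.8  32.5 210.1] rot [-1.5678 -0.0079 -0.111 ] J [-0.67  0.4   0.73  1.56 -0.27  1.28 -0.02] F [-0.2  0.9 -0.9] g 0.855
tx,ty,tz cm [-20.59   0.77 -28.24] spin 0.002
```

View pics/w22.png

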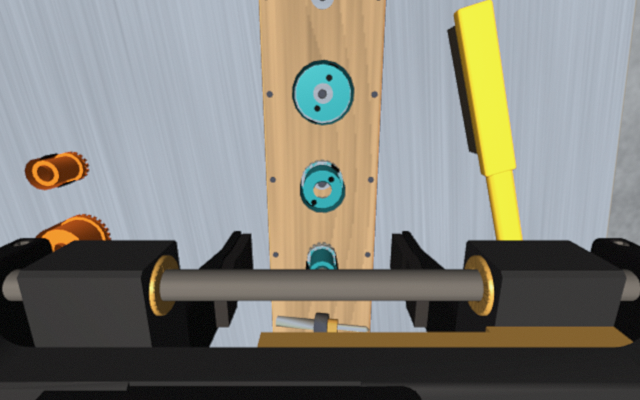

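```bash
python3 -m creep '[{"gripper":95,"tx":-1.5,"ty":0,"tz":-2,"spin":0},{"gripper":95,"tx":-4,"ty":0,"tz":-5.5,"spin":0},{"gripper":95,"tx":-6.5,"ty":0,"tz":-9,"spin":0},{"gripper":95,"tx":-9,"ty":0,"tz":-12.3,"spin":0},{"gripper":95,"tx":-11.5,"ty":0,"tz":-15.8,"spin":0},{"gripper":95,"tx":-14,"ty":0,"tz":-19.2,"spin":0},{"gripper":95,"tx":-16.5,"ty":0,"tz":-22.6,"spin":0},{"gripper":95,"tx":-19,"ty":0,"tz":-26,"spin":0},{"gripper":95,"tx":-20.6,"ty":0,"tz":-28.2,"spin":0},{"gripper":95,"tx":-20.6,"ty":0,"tz":-28.2,"spin":0}]'; python3 - <<'E'
from h import *
[cap('top') for i in range(5)]
c=cap("wrist","w23");
go([406,-225.5,210],-.113)
print(proj(c,[406,-225.5,44]))
cv2.imwrite("pics/c23.png",cv2.resize(c["img"][130:270,250:400],None,fx=4,fy=4,interpolation=cv2.INTER_CUBIC))
E
```

```text
clock: 27.8
position: [404.2, -227.9, 207.5]
tcp_rot: [-1.566, -0.008, -0.117]
ft_force: [-0.6, -0.2, 0.1]
grip_width: 0.951
t=28.10 pos [ 407.5 -224.1  207.6] rot [-1.5685 -0.0074 -0.1092] J [-0.54 -0.11  0.92  1.99  0.08  1.21  0.23] F [ 1.1  0.1 -0.7] g 0.948
tx,ty,tz cm [-0.13 -0.25 -0.16] spin 0.004
[[318.38775159 187.87977065]]
```

View pics/w23.png

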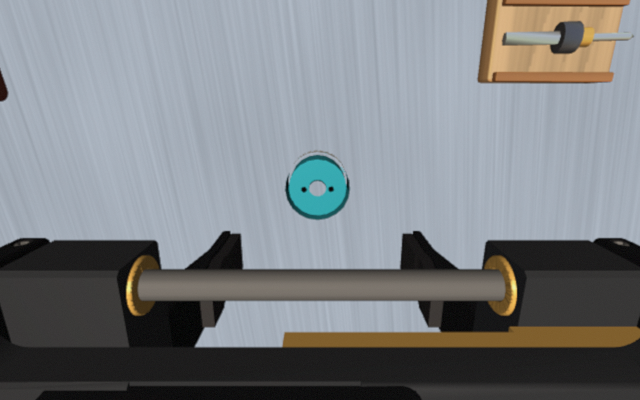

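View pics/c23.png

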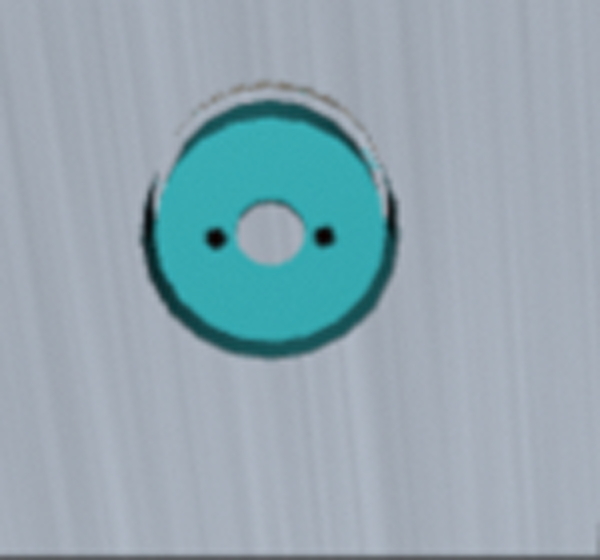

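```bash
python3 -m creep '[{"gripper":95,"tx":-0.1,"ty":2,"tz":-0.2,"spin":0},{"gripper":95,"tx":-0.2,"ty":5,"tz":-0.2,"spin":0},{"gripper":95,"tx":-0.2,"ty":9,"tz":-0.2,"spin":0},{"gripper":95,"tx":-0.25,"ty":13,"tz":-0.2,"spin":0},{"gripper":95,"tx":-0.3,"ty":16,"tz":-0.2,"spin":0},{"gripper":95,"tx":-0.35,"ty":16.9,"tz":-0.2,"spin":0},{"gripper":95,"tx":-0.35,"ty":17,"tz":-0.2,"spin":0},{"gripper":95,"tx":-0.35,"ty":17,"tz":-0.2,"spin":0},{"gripper":95,"tx":-0.35,"ty":17,"tz":-0.2,"spin":0}]'; python3 - <<'E'
from h import *
[cap('top') for i in range(4)]
c=cap("wrist","w24");
go([405.3,-226.5,36],-.113)
E
```

```text
clock: 29.0
position: [406.4, -225.7, 39.0]
tcp_rot: [-1.568, -0.01, -0.109]
ft_force: [-0.6, 0.1, 0.2]
grip_width: 0.947
t=29.25 pos [ 405.6 -225.4   38.1] rot [-1.568  -0.0088 -0.109 ] J [-0.43  0.26  0.94  2.16 -0.29  0.84  0.58] F [0.3 0.7 0.2] g 0.952
tx,ty,tz cm [-0.02  0.21 -0.12] spin 0.004
```

View pics/w24.png

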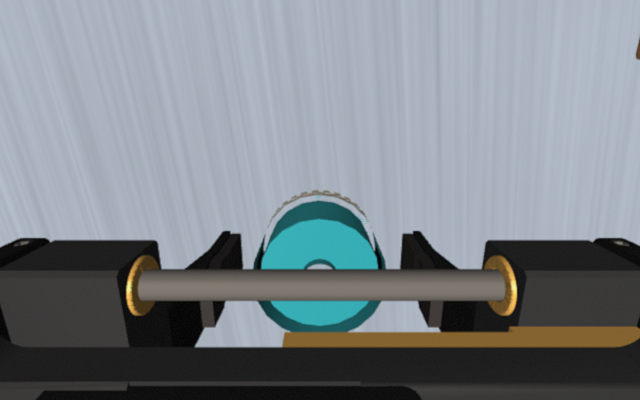

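```bash
python3 -m creep '[{"gripper":95,"tx":-0.02,"ty":0.15,"tz":-0.1,"spin":0},{"gripper":50,"tx":-0.02,"ty":0.15,"tz":-0.1,"spin":0},{"gripper":50,"tx":-0.02,"ty":0.15,"tz":-0.1,"spin":0},{"gripper":50,"tx":-0.02,"ty":0.15,"tz":-0.1,"spin":0},{"gripper":50,"tx":-0.02,"ty":0.15,"tz":-0.1,"spin":0},{"gripper":50,"tx":-0.02,"ty":0.15,"tz":-0.1,"spin":0},{"gripper":50,"tx":-0.02,"ty":0.15,"tz":-0.1,"spin":0}]' 25
python3 - <<'E'
from h import *
[cap('top') for i in range(2)]
go([405.3,-226.5,140],-.113)
E
```

```text
clock: 29.95
position: [405.2, -226.3, 36.6]
tcp_rot: [-1.568, -0.009, -0.109]
ft_force: [-0.2, -0.3, 0.2]
grip_width: 0.689
t=30.05 pos [ 405.3 -226.3   36.6] rot [-1.568  -0.0087 -0.1091] J [-0.42  0.27  0.94  2.16 -0.3   0.84  0.59] F [-0.7 -0.6  0.2] g 0.686
tx,ty,tz cm [ 1.000e-01 -1.034e+01  1.000e-02] spin 0.004
```

```bash
python3 -m creep '[{"gripper":50,"tx":0,"ty":-0.5,"tz":0,"spin":0},{"gripper":50,"tx":0,"ty":-2,"tz":0,"spin":0},{"gripper":50,"tx":0,"ty":-5,"tz":0,"spin":0},{"gripper":50,"tx":0,"ty":-8,"tz":0,"spin":0},{"gripper":50,"tx":0,"ty":-10,"tz":0,"spin":0},{"gripper":50,"tx":0,"ty":-10.7,"tz":0,"spin":0},{"gripper":50,"tx":0,"ty":-10.7,"tz":0,"spin":0},{"gripper":50,"tx":0,"ty":-10.7,"tz":0,"spin":0}]'; python3 - <<'E'
from h import *
[cap('top') for i in range(3)]
cap("wrist","w25")
go([662.8,192.5,140],-.113)
E
```

```text
clock: 30.85
position: [403.8, -226.0, 142.7]
tcp_rot: [-1.568, -0.008, -0.109]
ft_force: [-0.2, -0.0, -4.1]
grip_width: 0.689
t=31.05 pos [ 403.7 -226.5  142.7] rot [-1.5686 -0.0068 -0.1092] J [-0.59 -0.    1.03  2.07 -0.    1.06  0.33] F [-0.6  0.3 -3.6] g 0.687
tx,ty,tz cm [21.19  0.52 44.47] spin 0.004
```

View pics/w25.png

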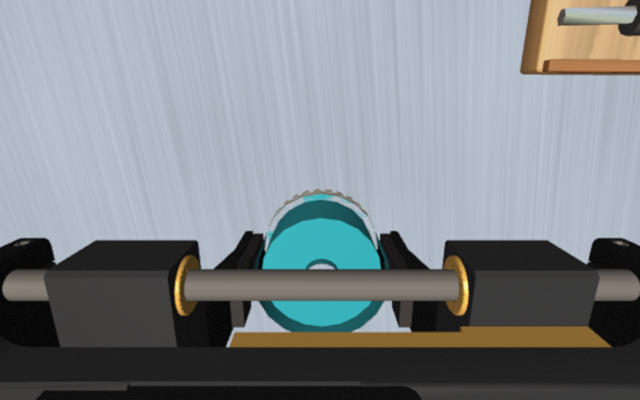

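```bash
python3 -m creep '[{"gripper":50,"tx":1,"ty":0,"tz":2,"spin":0},{"gripper":50,"tx":2.6,"ty":0,"tz":5.4,"spin":0},{"gripper":50,"tx":4.4,"ty":0,"tz":9.2,"spin":0},{"gripper":50,"tx":6.2,"ty":0,"tz":13,"spin":0},{"gripper":50,"tx":8,"ty":0,"tz":16.8,"spin":0},{"gripper":50,"tx":9.8,"ty":0,"tz":20.6,"spin":0},{"gripper":50,"tx":11.4,"ty":0,"tz":24,"spin":0},{"gripper":50,"tx":12.6,"ty":0,"tz":26.5,"spin":0},{"gripper":50,"tx":13,"ty":0,"tz":27.3,"spin":0},{"gripper":50,"tx":13,"ty":0,"tz":27.3,"spin":0}]'; python3 - <<'E'
from h import *
[cap('top') for i in range(4)]
go([662.8,192.5,140],-.113)
E
```

```text
clock: 32.05
position: [562.7, 31.7, 143.3]
tcp_rot: [-1.57, -0.006, -0.107]
ft_force: [-0.1, -1.0, -2.8]
grip_width: 0.686
t=32.25 pos [562.   29.  144.1] rot [-1.5689 -0.0064 -0.1116] J [-0.81  0.29  0.8   1.84 -0.23  1.1  -0.04] F [ 0.2 -0.9 -2.3] g 0.685
tx,ty,tz cm [ 8.19  0.5  17.37] spin 0.001
```

```bash
python3 -m creep '[{"gripper":50,"tx":0.8,"ty":0,"tz":1.7,"spin":0},{"gripper":50,"tx":2.3,"ty":0.1,"tz":4.8,"spin":0},{"gripper":50,"tx":4,"ty":0.2,"tz":8.5,"spin":0},{"gripper":50,"tx":5.7,"ty":0.3,"tz":12,"spin":0},{"gripper":50,"tx":7.2,"ty":0.4,"tz":15.2,"spin":0},{"gripper":50,"tx":8,"ty":0.5,"tz":17,"spin":0},{"gripper":50,"tx":8.2,"ty":0.5,"tz":17.4,"spin":0.001},{"gripper":50,"tx":8.2,"ty":0.5,"tz":17.4,"spin":0.001},{"gripper":50,"tx":8.2,"ty":0.5,"tz":17.4,"spin":0.001}]'; python3 - <<'E'
from h import *
[cap('top') for i in range(4)]
cap("wrist","w26")
go([662.8,192.5,70],-.113)
E
```

```text
clock: 33.15
position: [662.8, 191.1, 140.1]
tcp_rot: [-1.569, -0.006, -0.114]
ft_force: [-0.1, -0.7, -2.9]
grip_width: 0.689
t=33.40 pos [662.9 192.  140.4] rot [-1.5684 -0.0066 -0.1136] J [-0.84  0.56  0.71  1.51 -0.38  1.2  -0.19] F [ 0.1 -0.4 -1.5] g 0.684
tx,ty,tz cm [-0.06  7.04  0.03] spin -0.001
```

View pics/w26.png

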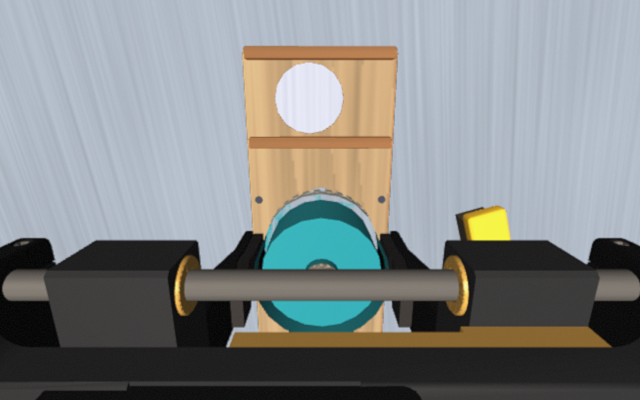

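```bash
python3 -m creep '[{"gripper":50,"tx":0,"ty":1,"tz":0,"spin":0},{"gripper":50,"tx":0,"ty":3,"tz":0,"spin":0},{"gripper":50,"tx":0,"ty":5,"tz":0,"spin":0},{"gripper":50,"tx":-0.05,"ty":6.3,"tz":0,"spin":0},{"gripper":50,"tx":-0.1,"ty":6.9,"tz":0,"spin":0},{"gripper":50,"tx":-0.1,"ty":6.9,"tz":0,"spin":0},{"gripper":50,"tx":-0.1,"ty":6.9,"tz":0,"spin":0}]'; python3 - <<'E'
from h import *
[cap('top') for i in range(4)]
z=readout.sense()["position"][2]-36.6
chk(None,30,662.8,(190,192,194),z,"c27")
go([662.8,192.5,61.6],-.113)
E
```

```text
clock: 34.1
position: [662.7, 192.2, 72.0]
tcp_rot: [-1.568, -0.007, -0.114]
ft_force: [-0.3, 0.9, -2.0]
grip_width: 0.686
rim 190 umin,vmin [267.9 192.8] umax 374.6
rim 192 umin,vmin [267.4 189.3] umax 374.4
rim 194 umin,vmin [266.8 185.7] umax 374.1
t=34.35 pos [662.6 192.4  72. ] rot [-1.5679 -0.0074 -0.1135] J [-0.82  0.62  0.67  1.57 -0.42  1.09 -0.16] F [-0.6 -0.2 -3.2] g 0.687
tx,ty,tz cm [0.01 1.04 0.01] spin -0.001
```

View pics/c27.png

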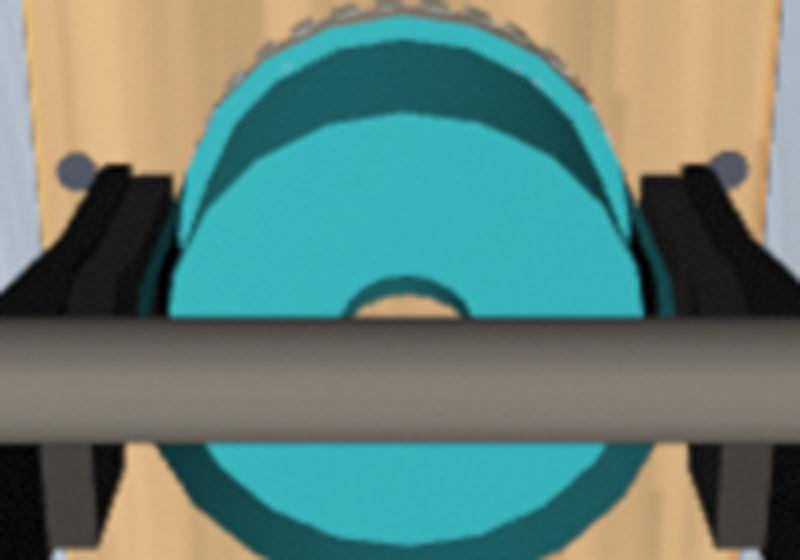

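```bash

python3 - <<'E'
from h import *
chk([(238.5,232.7),(402.5,232.3)],30,662.6,(192,),35.4,"c27")
c=cap("wrist"); cv2.imwrite("pics/c28.png",cv2.resize(c["img"][170:210,270:370],None,fx=8,fy=8,interpolation=cv2.INTER_CUBIC))
E
```

```text
rim 192 umin,vmin [267.2 189.2] umax 374.2
pin from screws [662.7 193.   25. ] dist 96.8
```

View pics/c28.png

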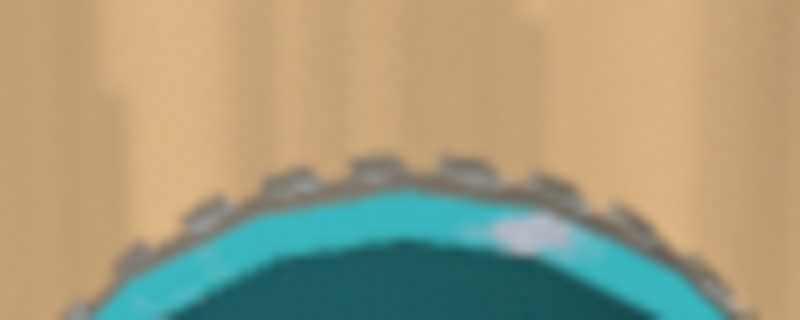

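```bash
python3 -m creep '[{"gripper":50,"tx":0,"ty":0.2,"tz":0.05,"spin":0},{"gripper":50,"tx":0,"ty":0.4,"tz":0.08,"spin":0},{"gripper":50,"tx":0,"ty":0.6,"tz":0.08,"spin":0},{"gripper":50,"tx":0,"ty":0.8,"tz":0.08,"spin":0},{"gripper":50,"tx":0,"ty":0.92,"tz":0.08,"spin":0},{"gripper":50,"tx":0,"ty":0.92,"tz":0.08,"spin":0},{"gripper":50,"tx":0,"ty":0.92,"tz":0.08,"spin":0}]'; python3 - <<'E'
from h import *
[cap('top') for i in range(2)]
go([662.8,193.2,61.6],-.113)
E
python3 -m creep '[{"gripper":50,"tx":0,"ty":0.05,"tz":0,"spin":0},{"gripper":50,"tx":0,"ty":0.1,"tz":0,"spin":0},{"gripper":50,"tx":0,"ty":0.13,"tz":0,"spin":0},{"gripper":50,"tx":0,"ty":0.13,"tz":0,"spin":0},{"gripper":50,"tx":0,"ty":0.13,"tz":0,"spin":0}]'
```

```text
clock: 35.15
position: [662.7, 193.1, 62.6]
tcp_rot: [-1.568, -0.007, -0.114]
ft_force: [0.9, 0.2, -2.6]
grip_width: 0.687
t=35.25 pos [662.7 193.2  62.6] rot [-1.5681 -0.0071 -0.1135] J [-0.82  0.63  0.67  1.58 -0.43  1.07 -0.16] F [-0.2  0.  -3.1] g 0.685
tx,ty,tz cm [0.01 0.1  0.01] spin -0.001
clock: 35.75
position: [662.8, 193.2, 61.7]
tcp_rot: [-1.568, -0.007, -0.114]
ft_force: [-2.0, -0.2, 3.6]
grip_width: 0.69
```

```bash
python3 -m creep '[{"gripper":80,"tx":0,"ty":0.02,"tz":0,"spin":0},{"gripper":92,"tx":0,"ty":0.02,"tz":0,"spin":0},{"gripper":92,"tx":0,"ty":0.02,"tz":0,"spin":0},{"gripper":92,"tx":0,"ty":0.02,"tz":0,"spin":0}]'
python3 -m creep '[{"gripper":92,"tx":0,"ty":-2,"tz":0,"spin":0},{"gripper":92,"tx":0,"ty":-5,"tz":0,"spin":0},{"gripper":92,"tx":0,"ty":-9,"tz":0,"spin":0},{"gripper":92,"tx":0,"ty":-13,"tz":0,"spin":0},{"gripper":92,"tx":0,"ty":-15,"tz":0,"spin":0},{"gripper":92,"tx":0,"ty":-15,"tz":0,"spin":0},{"gripper":92,"tx":0,"ty":-15,"tz":0,"spin":0}]'; python3 - <<'E'
from h import *
[cap('top') for i in range(3)]
c=cap("wrist","w30");
go([480,330,230],-.113)
E
```

```text
clock: 36.15
position: [662.9, 193.2, 61.5]
tcp_rot: [-1.568, -0.007, -0.114]
ft_force: [-0.3, 0.2, -1.0]
grip_width: 0.9
clock: 36.85
position: [661.7, 192.9, 211.4]
tcp_rot: [-1.567, -0.008, -0.114]
ft_force: [-0.2, 1.1, -0.9]
grip_width: 0.919
t=37.05 pos [661.1 192.8 210. ] rot [-1.5689 -0.0055 -0.1136] J [-0.86  0.51  0.73  1.44 -0.34  1.32 -0.22] F [ 0.  -0.1  0.3] g 0.917
tx,ty,tz cm [-19.54  -2.08  11.58] spin -0.001
```

View pics/w30.png

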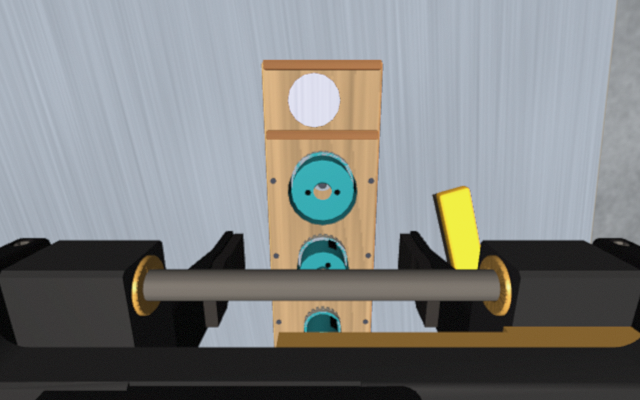

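```bash
python3 -m creep '[{"gripper":92,"tx":-2,"ty":0,"tz":1,"spin":0},{"gripper":92,"tx":-6,"ty":0,"tz":4,"spin":0},{"gripper":92,"tx":-9,"ty":-0.5,"tz":8,"spin":0},{"gripper":92,"tx":-12,"ty":-1,"tz":12,"spin":0},{"gripper":92,"tx":-15,"ty":-2,"tz":15,"spin":0},{"gripper":92,"tx":-18,"ty":-2,"tz":18,"spin":0},{"gripper":92,"tx":-20,"ty":-2,"tz":20,"spin":0},{"gripper":92,"tx":-20,"ty":-2,"tz":20,"spin":0}]'; python3 - <<'E'
from h import *
t=cap("top"); s=cap("scene")
cv2.imwrite("pics/t31.png",cv2.resize(t["img"][90:280,150:450],None,fx=2.66,fy=2.66,interpolation=cv2.INTER_CUBIC))
cv2.imwrite("pics/s31.png",cv2.resize(s["img"][210:300,220:500],None,fx=2.8,fy=2.8,interpolation=cv2.INTER_CUBIC))
pins=np.array([[634.4,-48.2],[643.3,31.8],[652.7,111.1],[661.6,190.4]])
print(proj(t,np.c_[pins,[69]*4]).round(1).tolist())
pins=np.array([[636,-45.6],[644.6,34],[653.6,113.5],[663,192.9]])
print(proj(s,np.c_[pins,[69]*4]).round(1).tolist())
go([0,0,0])
E
```

```text
clock: 37.85
position: [480.7, 419.1, 228.0]
tcp_rot: [-1.569, -0.003, -0.106]
ft_force: [-0.9, 0.5, 0.1]
grip_width: 0.919
[[332.1, 136.0], [292.4, 132.6], [253.0, 129.0], [213.7, 125.7]]
[[291.8, 240.5], [337.4, 240.5], [383.3, 240.7], [429.3, 241.0]]
t=37.95 pos [484.4 414.3 228.5] rot [-1.5703 -0.0052 -0.1121] J [-1.31  0.37  0.69  1.55 -0.24  1.31 -0.7 ] F [-0.5 -0.4 -0.6] g 0.922
tx,ty,tz cm [-43.62  22.6  -46.6 ] spin 0
```

View pics/t31.png

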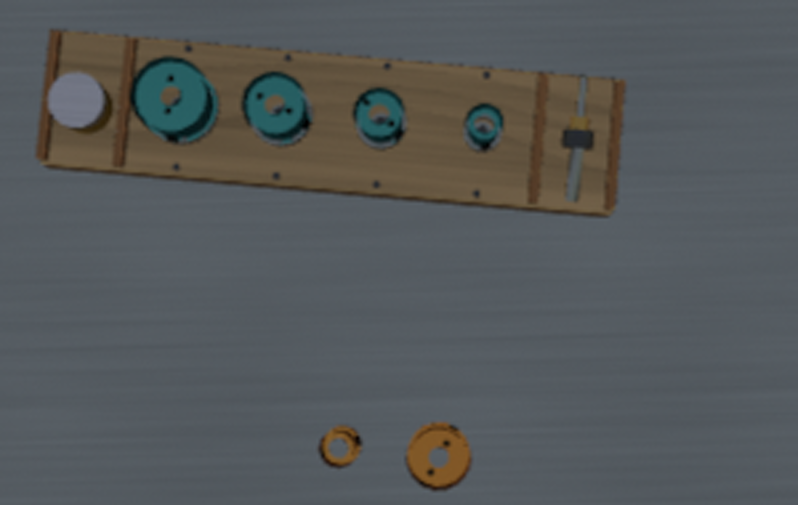

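View pics/s31.png

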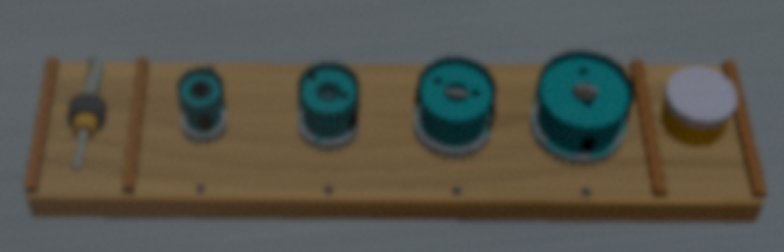

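```bash
python3 - <<'E'
from h import *
t=cap("top"); s=cap("scene"); 
f=8
def ov(c,pins,b,name):
    x0,y0,x1,y1=b
    im=cv2.resize(c["img"][y0:y1,x0:x1],None,fx=f,fy=f,interpolation=cv2.INTER_CUBIC)
    th=np.linspace(0,2*np.pi,60)
    for p,R in zip(pins,(15,20,25,30)):
        for r,z,col in((8,69,(0,0,255)),(R,69,(0,0,255)),(R,25,(0,255,255))):
            q=proj(c,np.c_[p[0]+r*np.cos(th),p[1]+r*np.sin(th),0*th+z]); q=((q-[x0,y0]+.5)*f-.5)
            cv2.polylines(im,[np.round(q).astype(int)],True,col,1)
    cv2.imwrite(name,im)
pt=[[634.4,-48.2],[643.3,31.8],[652.7,111.1],[661.6,190.4]]
ps=[[636,-45.6],[644.6,34],[653.6,113.5],[663,192.9]]
ov(t,pt,(190,105,275,155),"pics/o1.png");ov(t,pt,(265,105,350,160),"pics/o2.png")
ov(s,ps,(275,220,360,270),"pics/o3.png");ov(s,ps,(360,220,455,270),"pics/o4.png")
E
```

```text
(no output)
```

View pics/o1.png

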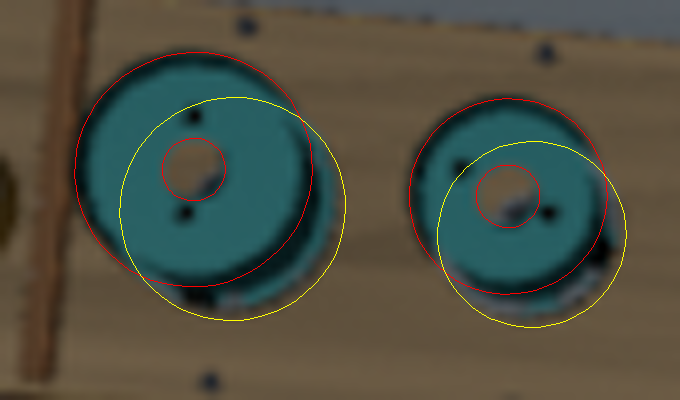

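View pics/o2.png

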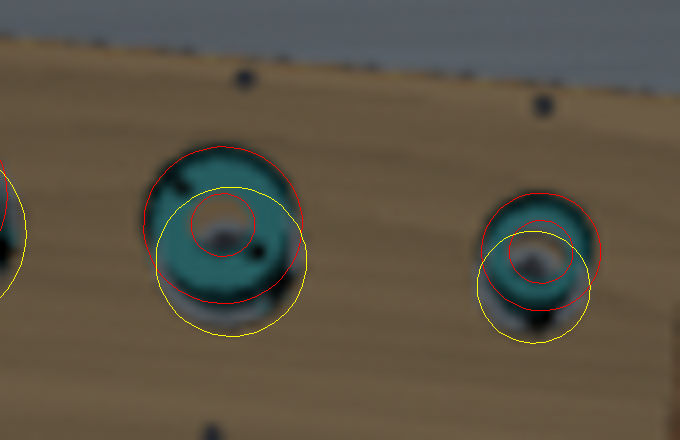

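View pics/o3.png

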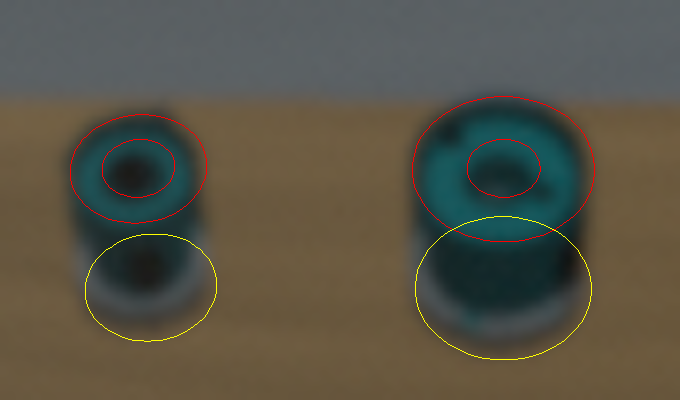

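View pics/o4.png

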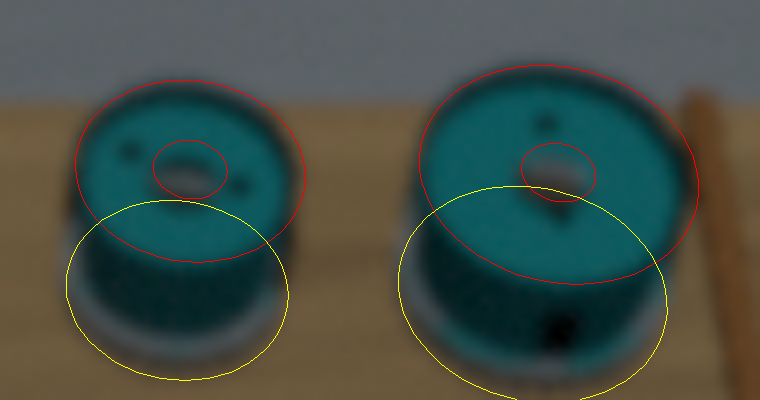

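```bash
python3 -c "
from cell import env
print(env.hand_in())"
```

```text
the job is handed in; nothing more can be done
None
```

I put all four teal hole saws on the rack in order of size: saw_30 beside the arbor, then saw_40, saw_50 and saw_60 beside the paste tin. I lowered each one until the force reading showed it touching the wood, then let go. I handed in at about 38 s on the robot's clock; `env.hand_in()` reports no verdict.

**Centring:**
- **Wrist camera, just above each pin:** every rim was within about 1.2 mm of its pin. I corrected saw_40, saw_50 and saw_60 by about 1 mm before lowering.
- **Top camera, after release:** the cap outlines matched the outlines projected from the pins to within about 1 mm.
- **Scene camera, after release:** the outlines sat about 1 to 2 mm off, mostly in the same direction. I put this down to the 2 mm calibration error, because the other two cameras agreed with each other to about 1 mm once a steady offset was allowed for.

**Other checks:** in the final pictures all four saws stand upright. The arbor, the tin and the two orange look-alikes look unmoved, and the gripper is clear of everything. The tool drifted up to about 0.016 rad off vertical during the job (about 0.011 rad when a saw was set down), which I judged too small to matter.

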